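# Shut off the gas valve behind its swing guard

## Task

Shut off the bench gas: swing the clear guard up by its red bar and over past its balance point so that it stays open on its own, then let go and, reaching in under the shelf, push the spokes of the valve wheel around clockwise (seen from above) until the valve is fully shut against its stop. Do not force the valve, and leave the glassware and bottles where they stand.

Things in the scene. Friction and masses are not known exactly. Their poses are not given: they have to be found in the camera images.
- station: gas shut-off station fixed to the bench: brass valve on a white base plate (top 10 mm up) beneath a wire shelf. Origin on the bench under the valve hub; x points from its open front inwards, y to the left seen from the front, z up. In this frame (mm): valve block 90 x 90, top at z 45; guard rest post 10 thick at x -212, y -35, up to z 102. Nothing fixed in front of x -243.
- shelf_edge (a point): middle of the front lower edge of the rigid steel shelf, at station x -104, y 0, z 240 mm. The shelf is 18 mm thick (front rail, wires 52 mm apart, rear board), reaches back to x 74 and to y +-220, on 16 mm uprights at y +-205, x -75 and 40. It overhangs the whole valve wheel: reach the wheel from the front, tilted about 40 degrees, fingers pointing forward and down.
- guard (a joint): clear yellow-edged guard plate, lying level across the way to the valve; 86 mm along the station's x, 160 mm wide from its hinge, 5 mm thick, front lip hanging 25 mm. Rad: 0 closed, growing as its right edge swings up and over to the left, 2.05 at its open stop. About 0.4 kg, nearly free hinge: balances just past upright (about 1.6 rad), falls shut below that and open past it.
- guard_hinge (a point): middle of the guard's hinge line, which is parallel to the station's x; at station x -185, y 110, z 110 mm. Two steel hinge posts below it, 39 mm either side, up to z 102.
- guard_bar (a point): middle of the guard's red round handle bar: 10 mm thick, parallel to the station's x, 72 mm clear between its two end arms, 205 mm from the hinge line, 44 mm beyond the plate's edge with the gap open. Closed it lies at station x -185, y -95, z 110 mm. Pinched from above it can turn between the fingers while the guard swings.
- valve (a joint): spoked valve wheel, upright axis through the station's origin. Rad: 0 open, growing clockwise seen from above (front spokes travel to the station's +y); rigid stop at 2.4, fully shut. Stiff, about 0.25 N m (some 4 N on a spoke), stays where left. At 0 one of the six spokes points straight to the front (station -x), the others every 60 degrees; all turn with the value.
- valve_hub (a point): centre of the red wheel hub (38 mm across, 26 mm tall), 85 mm above the bench, at the level of the spokes. Six steel spokes, 10 mm thick, run out level from it and end in red 16 mm balls 84 mm from the axis.
- beaker: glass beaker, 66 mm across, 85 mm tall; origin at the centre of its underside; a bystander on the bench to the right of the station
- flask: conical glass flask, 76 mm across, 120 mm tall; origin at the centre of its underside; a bystander on the bench to the left of the station
- bulb: green rubber pipette bulb standing upright, 54 mm across, 90 mm tall; origin at the centre of its underside; a bystander in front and to the left of the station
- reagent_a: amber bottle, 52 mm across, 100 mm tall, standing at the back of the shelf of the station; origin at the centre of its underside; a bystander
- reagent_b: white jar, 60 mm across, 85 mm tall, standing at the back of the shelf of the station; origin at the centre of its underside; a bystander
- soap: white soap bottle, 60 mm across, 150 mm tall, on the bench at the right; origin at the centre of its underside; a bystander
- dish: white ceramic dish, 90 mm across, 30 mm tall, on the bench at the left; origin at the centre of its underside; a bystander

How it is judged (in metres and radians):
On the way, in this order (a step that is already met when the one before it is completed fails the run):
1. the guard stands open past its balance point, near its stop, with nothing of the robot touching it (value of joint guard above 1.95 rad and contact force between each of the arm, the fingers and guard below 0.2 N), for 0.4 s.
2. the valve is turned fully shut (value of joint valve above 2.33 rad), for 0.2 s.
At the end, for the whole second after the job is handed in: the guard rests open on its own (joint above 1.95 rad of 2.05) and the valve is fully shut (within 0.07 rad of its stop at 2.4 rad), at rest, with the robot clear of everything (value of joint guard above 1.95 rad and value of joint valve above 2.33 rad and velocity of joint valve below 0.05 rad/s); the robot touches nothing.
It fails at once if the valve is forced: the robot pushes on the wheel with more than 40 N (contact force between any of the fingers, the arm and valve above 40 N).
It fails at once if a piece of glassware or a bottle is shifted by more than 30 mm (distance of any of beaker, flask, bulb, reagent_a, reagent_b, soap, dish from where it was at the start of the episode above 0.03 m).
It also fails if it takes over 72 s, if anything falls off the work surface, if the arm or the gripper's body presses on something with over 40 N, if the wrist force passes 120 N, or if a joint passes its speed limit or range.

## Robot

A 6-joint arm with a two-finger parallel gripper is mounted at the origin on the work surface. World frame = base frame: x ahead of the robot, y to its left, z up, the work surface at z = 0. Lengths are in m, angles in degrees, forces in N, time in s.
With the tool pointing down it reaches from about 0.35 to 0.875 m from the base axis. Payload 4.2 kg.
Tool frame: the origin (TCP) lies on the centre line of the jaws, within the pads' length; the fingertips stand 25 mm ahead of it and the grasp point (between the pads) lies 6 mm ahead of it; z points along the fingers, y is the line along which they close (so a half turn about z gives the same grasp; the last joint's range is limited). The gripper opens to 87 mm and grips with 3 to 60 N. Pads are 19 mm wide; open, the fingers measure 117 mm over their backs; the gripper's body (75 mm by 190 mm) begins 51 mm behind the grasp point.
Start: joints at [82.426, 22.042, 0.453, 0, -68.411, -14.817], TCP at [0.238, 0.578, 0.248] pointing down, gripper open.
Joint ranges: [-179.83, 179.83], [-69.29, 118.12], [-61.27, 80.66], [-181.25, 117.63], [-171.15, -9.14], [-177.46, 177.46]. Speed limits (degrees/s): [159.86, 159.86, 180, 180, 180, 180].

## Interface

Orientations are given as a 3x3 rotation matrix whose columns are the frame's x, y, z axes.
In Python, from station import r gives the robot as it stands.
- The arm moves only by the tool move_arm, never from a script. Its argument "series" is a list of rows, each an object with "grip": the opening, from 0 (shut) to 1 (fully open); "xyz": the shift along the tool's x, y, z in mm, a list of three; "angular": the turn, a rotation vector about the tool's x, y, z in rad, a list of three. A call has 1 to 10 rows; each row is the pose to reach, as a shift and turn from the pose commanded when the call began, along the tool's axes at that moment; what a row does not reach only later rows make up. A row lasts 1/10 s, in which the tool goes at most 50 mm and 8.59 degrees, less where a joint would pass 70% of its speed; a pose out of reach is approached as far as the arm can. A call with a gripper value outside its range is refused whole. The fingers move at their own pace and stop on an object; the grip force is fixed at half the most. Time passes only in rows, so rows that repeat a pose let the fingers close. It gives the time, the measured TCP pose, the force, the opening and the grip force at its end, in the units of the state.
- r.sense(): the state, without advancing time (a new reading comes with each control period).
- r.capture(name): name is "side" or "top"; returns a dict with "img" (384x512x3 uint8, red, green, blue), "camera_matrix" (3x3 intrinsics, pixels), "rvec" (rotation vector, rad) and "tvec" (3), from world to camera coordinates, as OpenCV has them. Camera axes: x right, y down, z forward; pixel columns grow to the right and rows downward; lengths in m; the calibration is good to about 2 mm. A picture is of the moment at which its call begins. There is no depth.
- r.finish_job(): hands the job in; it is judged then, once.
The state is a dict: "time_s": time; "joints": joint angles; "joint_velocities": joint speeds; "effort": joint torques, N m; "tcp_pos": TCP position; "ee_rot": TCP orientation; "wrist_force": force on the tool from outside, world axes, zero at the start; "moment": the same for the moment, N m; "gripper_width": opening from 0.0 (shut) to 1.0 (fully open); "gripper_force": force on a finger pad.
Only numpy, scipy, OpenCV 4.12 (cv2) and the standard library are available. Lean on these libraries where they do the work, as an engineer would, in place of code of your own. Each camera call takes 0.05 s, during which the arm holds its last target. There are 200 camera calls.

## Working session

There is one attempt and no reset: what is moved stays moved. The work goes in short steps, Python scripts to look and compute and a tool call to move; the robot and the scene stay as the last step left them, time stands still between calls to the robot, and variables do not carry over. Pictures are saved under pics/ and viewed, at most 10 in all, crops included, and the job is handed in when it is done.

Besides the shell and the picture viewer there is one more tool, called after "Request:" as a command line: name --argument value ..., lists and objects as JSON in quotes. move_arm: Moves the arm, as the interface text tells. Its arguments: {"type":"object","properties":{"series":{"type":"array"}},"required":["series"]}

```bash
mkdir -p pics; ls; python3 - <<'E'
from station import r
import cv2
s=r.sense();print(s)
for n in("side","top"):
    c=r.capture(n);cv2.imwrite(f"pics/{n}0.png",c["img"][:,:,::-1]);print(n,c["camera_matrix"],c["rvec"],c["tvec"])
E
```

```text
pics
{'time_s': 0.0, 'joints': array([ 8.24258532e+01,  2.20914597e+01,  3.78297528e-01, -2.90323685e-02,
       -6.84106008e+01, -1.48185092e+01]), 'joint_velocities': array([-0.01250722, -0.05367501, -0.00180902,  0.02129393,  0.03156663,
       -0.06101182]), 'effort': array([-1.07950891e-04, -3.90662813e+01,  1.87406015e+01,  4.22004640e+00,
        1.09937138e-02, -1.93490559e-04]), 'tcp_pos': array([0.23784553, 0.57737273, 0.24644195]), 'ee_rot': array([[ 9.24523670e-01, -3.81123888e-01, -7.51762001e-04],
       [-3.81124617e-01, -9.24521338e-01, -2.07907506e-03],
       [ 9.73651590e-05,  2.20866911e-03, -9.99997556e-01]]), 'wrist_force': array([ 0.06007477, -0.0788745 , -0.77932234]), 'moment': array([-0.02227973, -0.03598566,  0.05625671]), 'gripper_force': 0.0, 'gripper_width': 0.9981850317953084}
side [[438.01026419   0.         256.7898837 ]
 [  0.         438.01026419 183.28312637]
 [  0.           0.           1.        ]] [ 2.09976191 -0.33776429  0.17778333] [-0.5383498   0.23068015  1.23383761]
top [[429.5176883    0.         252.38606305]
 [  0.         429.5176883  191.22925756]
 [  0.           0.           1.        ]] [ 2.13641686 -2.18248148  0.10541418] [0.00189088 0.57188954 1.78288961]
```

View pics/side0.png

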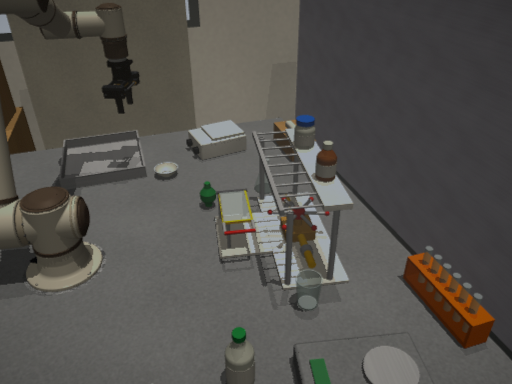

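View pics/top0.png

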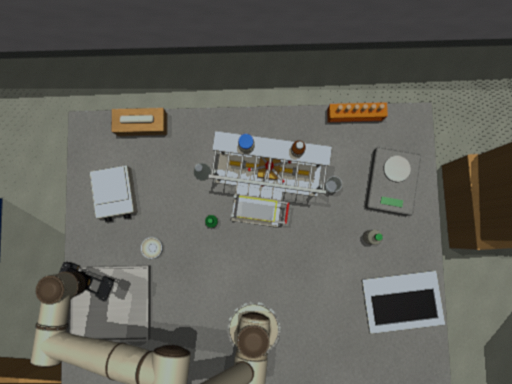

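```bash
cat > h.py <<'E'
import numpy as np,cv2
from station import r
def P(c):
    R=cv2.Rodrigues(np.array(c["rvec"]))[0];return np.array(c["camera_matrix"]),R,np.array(c["tvec"]).ravel()
def ray(c,uv,z):
    K,R,t=P(c);d=R.T@np.linalg.inv(K)@[uv[0],uv[1],1];o=-R.T@t
    return o+d*(z-o[2])/d[2]
def proj(c,X):
    K,R,t=P(c);return cv2.projectPoints(np.float64(X).reshape(-1,3),cv2.Rodrigues(R)[0],t,K,None)[0].reshape(-1,2)
def red(img):
    i=img.astype(int);return ((i[...,0]>90)&(i[...,1]<0.35*i[...,0])&(i[...,2]<0.4*i[...,0])).astype(np.uint8)
def crop(c,x0,y0,x1,y1,f): return cv2.resize(c["img"][y0:y1,x0:x1,::-1],None,fx=f,fy=f,interpolation=cv2.INTER_CUBIC)
E
python3 - <<'E'
from h import *
for n,b,z in(("side",(200,120,350,290),.11),("top",(200,125,340,235),.11)):
    c=r.capture(n);m=red(c["img"]);k,l,s,ce=cv2.connectedComponentsWithStats(m)
    for i in range(1,k):
        x,y,w,h,a=s[i]
        if b[0]<x<b[2] and b[1]<y<b[3] and a>2: print(n,s[i],ce[i].round(1),ray(c,ce[i],.11).round(3),ray(c,ce[i],.085).round(3))
    cr=crop(c,*b,4 if n=="top" else 3.5);cv2.imwrite(f"pics/{n}1.png",cr)
E
```

```text
side [311 197   2   3   4] [311.5 198. ] [ 0.721 -0.058  0.11 ] [ 0.738 -0.024  0.085]
side [269 210   2   3   6] [269.5 211. ] [ 0.579 -0.081  0.11 ] [ 0.591 -0.048  0.085]
side [326 212   3   2   6] [327.  212.5] [ 0.732 -0.141  0.11 ] [ 0.749 -0.11   0.085]
side [282 225   4   4  12] [283.7 226.2] [ 0.592 -0.162  0.11 ] [ 0.604 -0.131  0.085]
side [225 229  30   5  75] [239.3 231.1] [ 0.471 -0.144  0.11 ] [ 0.479 -0.113  0.085]
top [248 168   2   3   4] [248.8 169. ] [0.654 0.002 0.11 ] [0.658 0.002 0.085]
top [285 204   4  18  28] [286.4 213. ] [ 0.472 -0.146  0.11 ] [ 0.474 -0.148  0.085]
```

View pics/side1.png

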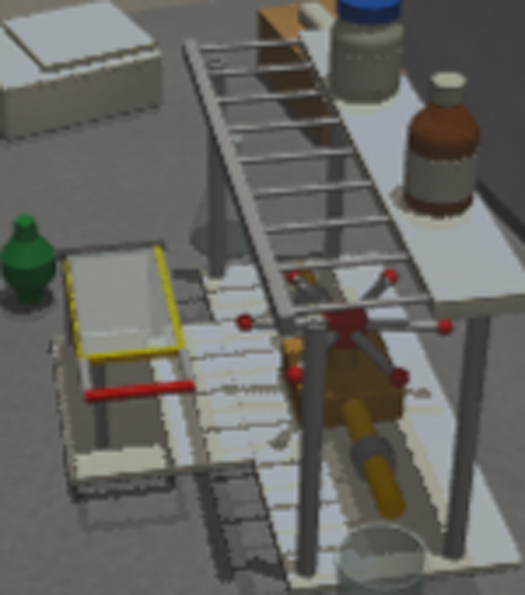

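View pics/top1.png

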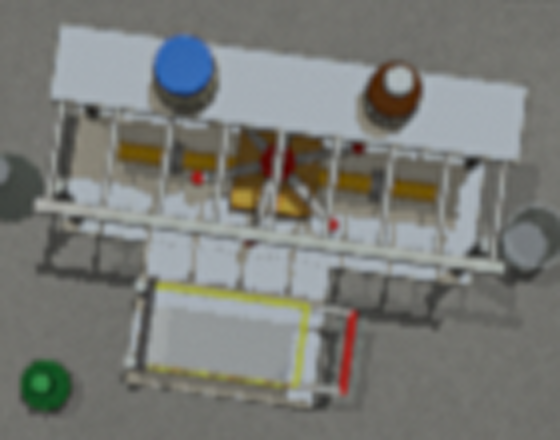

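Both views agree on the bar at about (0.472, -0.145, 0.11). The ball pairs put the hub at about (0.670, -0.078), with opposite balls 0.17 m apart as they should be. Next I fit the station frame and compute the approach.

```bash
cat >> h.py <<'E'
from scipy.spatial.transform import Rotation as Ro
HUB=np.array([.6705,-.078,0]);YAW=np.radians(-8.2)
SR=Ro.from_euler('z',YAW).as_matrix()
def S(*p): return HUB+SR@(np.array(p)/1000.)          # station mm -> world m
def toS(w): return SR.T@(np.array(w)-HUB)*1000
def rel(pos,R,s=None,T=None):                           # shift/turn along tool axes from pose T
    R0,p0=T if T else (lambda q:(q["ee_rot"],q["tcp_pos"]))(s or r.sense())
    return (R0.T@(pos-p0)*1000).round(1),Ro.from_matrix(R0.T@R).as_rotvec().round(3)
DOWN=SR@np.diag([1,-1,-1.])
E
python3 - <<'E'
from h import *
c=r.capture("top")
a=ray(c,(209.25,176.25),.258);b=ray(c,(325.75,192),.258);d=a-b
print(a,b,np.linalg.norm(d),"yaw",np.degrees(np.arctan2(-d[0],d[1])),"mid",toS((a+b)/2))
print("hub top",ray(c,(269.5,165.75),.098)); print(toS([.472,-.145,.11]))
for n,uv in(("bulb",(211,220)),("flask",(201,171)),("beaker",(333,185))):print(n,toS(ray(c,uv,.06)))
print(rel(S(-185,-95,180),DOWN))
E
```

```text
[0.6063276 0.1461952 0.258    ] [ 0.53806461 -0.28288651  0.258     ] 0.4344777905692643 yaw -9.039481093145486 mid [-98.67585046  -4.46533839 258.        ]
hub top [ 0.66778381 -0.08320276  0.098     ]
[-186.91444328  -94.62685081  110.        ]
bulb [-249.75633684  207.29844584   60.        ]
flask [-51.87947743 276.04761325  60.        ]
beaker [ -44.16054207 -277.0096671    60.        ]
(array([493.7, 578.8,  67.6]), array([ 0.001,  0.   , -0.248]))
```

```bash
sed -i 's/.6705,-.078,0/.670,-.079,0/;s/(-8.2)/(-8.7)/' h.py; python3 -c "
from h import *
print(rel(S(-185,-95,180),DOWN))"
```

```text
(array([492.4, 578.5,  67.6]), array([ 0.001,  0.   , -0.239]))
```

Request:
move_arm --series '[{"grip":0.45,"xyz":[492,578,67],"angular":[0,0,-0.24]},{"grip":0.45,"xyz":[492,578,67],"angular":[0,0,-0.24]},{"grip":0.45,"xyz":[492,578,67],"angular":[0,0,-0.24]},{"grip":0.45,"xyz":[492,578,67],"angular":[0,0,-0.24]},{"grip":0.45,"xyz":[492,578,67],"angular":[0,0,-0.24]},{"grip":0.45,"xyz":[492,578,67],"angular":[0,0,-0.24]},{"grip":0.45,"xyz":[492,578,67],"angular":[0,0,-0.24]},{"grip":0.45,"xyz":[492,578,67],"angular":[0,0,-0.24]},{"grip":0.45,"xyz":[492,578,67],"angular":[0,0,-0.24]},{"grip":0.45,"xyz":[492,578,67],"angular":[0,0,-0.24]}]'

```text
time_s: 1.25
tcp_pos: [0.3922, 0.1024, 0.2039]
ee_rot: [[0.989, -0.149, 0.001], [-0.149, -0.989, 0.001], [0.001, -0.001, -1.0]]
wrist_force: [0.7, 0.3, -0.2]
gripper_width: 0.452
gripper_force: 0.0
```

Request:
move_arm --series '[{"grip":0.45,"xyz":[116,233,24],"angular":[0,0,0]},{"grip":0.45,"xyz":[116,233,24],"angular":[0,0,0]},{"grip":0.45,"xyz":[116,233,24],"angular":[0,0,0]},{"grip":0.45,"xyz":[116,233,24],"angular":[0,0,0]},{"grip":0.45,"xyz":[116,233,24],"angular":[0,0,0]},{"grip":0.45,"xyz":[116,233,24],"angular":[0,0,0]},{"grip":0.45,"xyz":[116,233,24],"angular":[0,0,0]},{"grip":0.45,"xyz":[116,233,24],"angular":[0,0,0]}]'

```text
time_s: 2.05
tcp_pos: [0.4713, -0.1432, 0.1795]
ee_rot: [[0.989, -0.15, -0.001], [-0.15, -0.989, 0.0], [-0.001, -0.0, -1.0]]
wrist_force: [0.4, 0.2, 0.4]
gripper_width: 0.449
gripper_force: 0.0
```

```bash
python3 - <<'E'
from h import *
s=r.sense();print(toS(s["tcp_pos"]),rel(S(-185,-95,116),DOWN))
a=r.capture("side");b=r.capture("top")
cv2.imwrite("pics/a.png",np.hstack([crop(a,185,120,305,290,3.3),crop(b,225,150,325,290,3.3)[:561] if 0 else cv2.resize(b["img"][140:250,210:340,::-1],(390,561))]))
E
```

```text
[-186.68089979  -93.48018137  179.46332584] (array([ 1.7,  1.5, 63.5]), array([-0.   ,  0.001,  0.001]))
```

View pics/a.png

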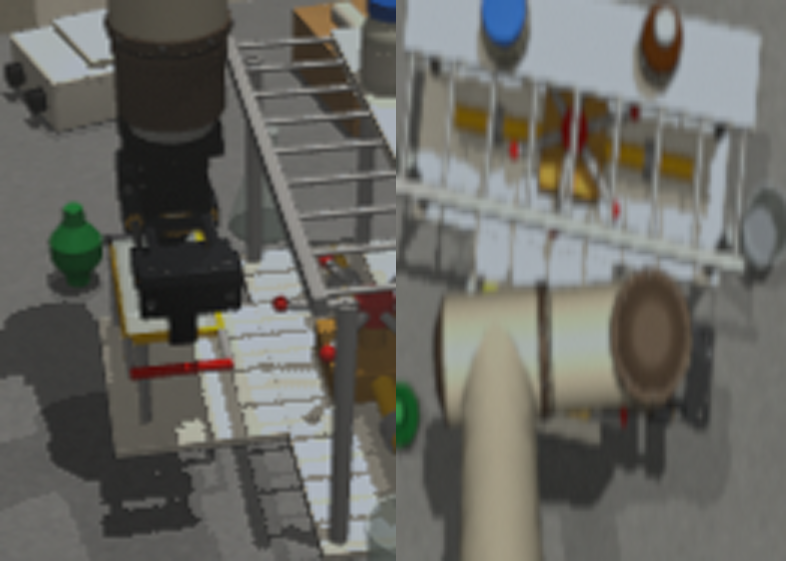

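The gripper is above the red bar, which shows at (180,368) in the left panel, and its body is clear of the shelf. I'll go down and close.

Request:
move_arm --series '[{"grip":0.45,"xyz":[2,1,30],"angular":[0,0,0]},{"grip":0.45,"xyz":[2,1,55],"angular":[0,0,0]},{"grip":0.45,"xyz":[2,1,64],"angular":[0,0,0]},{"grip":0.45,"xyz":[2,1,64],"angular":[0,0,0]},{"grip":0.0,"xyz":[2,1,64],"angular":[0,0,0]},{"grip":0.0,"xyz":[2,1,64],"angular":[0,0,0]},{"grip":0.0,"xyz":[2,1,64],"angular":[0,0,0]},{"grip":0.0,"xyz":[2,1,64],"angular":[0,0,0]}]'

```text
time_s: 2.95
tcp_pos: [0.474, -0.1449, 0.1163]
ee_rot: [[0.989, -0.15, 0.002], [-0.15, -0.989, 0.0], [0.002, -0.0, -1.0]]
wrist_force: [0.0, -1.0, -0.6]
gripper_width: 0.174
gripper_force: 0.0
```

Request:
move_arm --series '[{"grip":0.0,"xyz":[0,0,0],"angular":[0,0,0]},{"grip":0.0,"xyz":[0,0,0],"angular":[0,0,0]},{"grip":0.0,"xyz":[0,0,0],"angular":[0,0,0]}]'

```text
time_s: 3.25
tcp_pos: [0.4739, -0.1444, 0.1161]
ee_rot: [[0.989, -0.15, 0.001], [-0.15, -0.989, 0.001], [0.001, -0.001, -1.0]]
wrist_force: [-1.3, 5.7, 4.5]
gripper_width: 0.101
gripper_force: 30.0
```

```bash
python3 - <<'E'
from h import *
print(toS(r.sense()["tcp_pos"]))
# arc: shift in tool axes (x, y=-stationy, z=-up) for R 205
for d in range(0,121,8):
    t=np.radians(d);print(d,(-(205-205*np.cos(t))).round(0),(-205*np.sin(t)).round(0))
E
```

```text
[-183.9358437   -94.34354588  116.05064617]
0 -0.0 -0.0
8 -2.0 -29.0
16 -8.0 -57.0
24 -18.0 -83.0
32 -31.0 -109.0
40 -48.0 -132.0
48 -68.0 -152.0
56 -90.0 -170.0
64 -115.0 -184.0
72 -142.0 -195.0
80 -169.0 -202.0
88 -198.0 -205.0
96 -226.0 -204.0
104 -255.0 -199.0
112 -282.0 -190.0
120 -307.0 -178.0
```

Request:
move_arm --series '[{"grip":0,"xyz":[0,-1,-14],"angular":[0,0,0]},{"grip":0,"xyz":[0,-2,-29],"angular":[0,0,0]},{"grip":0,"xyz":[0,-5,-43],"angular":[0,0,0]},{"grip":0,"xyz":[0,-8,-57],"angular":[0,0,0]},{"grip":0,"xyz":[0,-13,-70],"angular":[0,0,0]},{"grip":0,"xyz":[0,-18,-83],"angular":[0,0,0]},{"grip":0,"xyz":[0,-24,-96],"angular":[0,0,0]},{"grip":0,"xyz":[0,-31,-109],"angular":[0,0,0]},{"grip":0,"xyz":[0,-39,-121],"angular":[0,0,0]},{"grip":0,"xyz":[0,-48,-132],"angular":[0,0,0]}]'

```text
time_s: 4.25
tcp_pos: [0.4813, -0.0984, 0.2488]
ee_rot: [[0.989, -0.15, 0.001], [-0.15, -0.989, -0.003], [0.001, 0.003, -1.0]]
wrist_force: [2.6, -6.4, 0.3]
gripper_width: 0.102
gripper_force: 30.0
```

Request:
move_arm --series '[{"grip":0,"xyz":[0,-10,-10],"angular":[0,0,0]},{"grip":0,"xyz":[0,-20,-20],"angular":[0,0,0]},{"grip":0,"xyz":[0,-31,-29],"angular":[0,0,0]},{"grip":0,"xyz":[0,-42,-38],"angular":[0,0,0]},{"grip":0,"xyz":[0,-54,-45],"angular":[0,0,0]},{"grip":0,"xyz":[0,-67,-52],"angular":[0,0,0]},{"grip":0,"xyz":[0,-80,-58],"angular":[0,0,0]},{"grip":0,"xyz":[0,-94,-63],"angular":[0,0,0]},{"grip":0,"xyz":[0,-107,-67],"angular":[0,0,0]},{"grip":0,"xyz":[0,-121,-70],"angular":[0,0,0]}]'

```text
time_s: 5.25
tcp_pos: [0.5006, 0.0223, 0.3199]
ee_rot: [[0.989, -0.15, 0.006], [-0.15, -0.989, -0.001], [0.006, 0.0, -1.0]]
wrist_force: [5.7, -3.1, 2.1]
gripper_width: 0.103
gripper_force: 30.0
```

Request:
move_arm --series '[{"grip":0,"xyz":[0,-14,-2],"angular":[0,0,0]},{"grip":0,"xyz":[0,-29,-3],"angular":[0,0,0]},{"grip":0,"xyz":[0,-43,-3],"angular":[0,0,0]},{"grip":0,"xyz":[0,-57,-2],"angular":[0,0,0]},{"grip":0,"xyz":[0,-72,0],"angular":[0,0,0]},{"grip":0,"xyz":[0,-86,3],"angular":[0,0,0]},{"grip":0,"xyz":[0,-100,7],"angular":[0,0,0]},{"grip":0,"xyz":[0,-113,12],"angular":[0,0,0]},{"grip":0,"xyz":[0,-113,12],"angular":[0,0,0]}]'

```text
time_s: 6.15
tcp_pos: [0.5184, 0.1362, 0.306]
ee_rot: [[0.989, -0.149, 0.006], [-0.149, -0.989, 0.002], [0.006, -0.003, -1.0]]
wrist_force: [9.2, -1.3, 0.5]
gripper_width: 0.104
gripper_force: 30.0
```

Request:
move_arm --series '[{"grip":0.5,"xyz":[0,0,0],"angular":[0,0,0]},{"grip":0.5,"xyz":[0,0,0],"angular":[0,0,0]},{"grip":0.5,"xyz":[0,0,0],"angular":[0,0,0]},{"grip":0.5,"xyz":[0,0,0],"angular":[0,0,0]},{"grip":0.5,"xyz":[0,0,0],"angular":[0,0,0]},{"grip":0.5,"xyz":[0,0,-30],"angular":[0,0,0]},{"grip":0.5,"xyz":[0,0,-60],"angular":[0,0,0]},{"grip":0.5,"xyz":[0,0,-80],"angular":[0,0,0]},{"grip":0.5,"xyz":[0,0,-80],"angular":[0,0,0]}]'

```text
time_s: 7.05
tcp_pos: [0.5168, 0.1339, 0.3891]
ee_rot: [[0.989, -0.15, 0.006], [-0.15, -0.989, 0.002], [0.006, -0.003, -1.0]]
wrist_force: [0.5, 0.5, 1.0]
gripper_width: 0.496
gripper_force: 0.0
```

```bash
python3 - <<'E'
from h import *
s=r.sense();print(s["joints"],toS(s["tcp_pos"]),s["wrist_force"])
a=r.capture("side");b=r.capture("top")
cv2.imwrite("pics/b.png",np.hstack([crop(a,185,80,335,270,3),crop(b,200,110,340,300,3)]))
E
```

```text
[ 3.19857839e+01  9.01045877e+00  2.44619834e+00  7.54543246e-02
 -8.30732766e+01  4.93618003e+01] [-183.61682117  187.31678356  389.06282443] [0.49261351 0.51285219 1.02061173]
```

View pics/b.png

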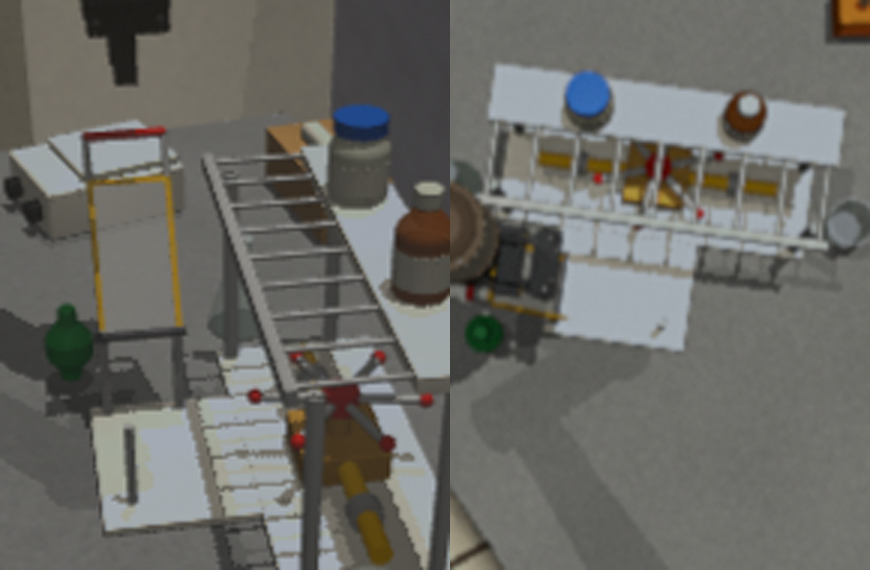

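The guard stands open: its red bar is up at (125,133) in the left panel and the plate leans left. The way to the valve is clear. Now the tilted approach, with the fingers shut and used as a peg.

```bash
cat >> h.py <<'E'
def tilt(d): return SR@Ro.from_euler('y',-np.radians(d)).as_matrix()@np.diag([1,-1,-1.])
def Q(al,r_,off,z=85):
    a=np.radians(al);return r_*np.array([-np.cos(a),np.sin(a)])-off*np.array([np.sin(a),np.cos(a)])
E
python3 - <<'E'
from h import *
T=tilt(40);print((SR.T@T).round(2))
P0=S(-230,-50,320);print(rel(P0,T))
q=Q(12,75,30);print(q)
Q1=S(*q,85);P1=Q1-.08*T[:,2]
print(rel(P1,T,T=(T,P0)))
E
```

```text
[[ 0.77 -0.    0.64]
 [-0.   -1.    0.  ]
 [ 0.64  0.   -0.77]]
(array([-45.3, 237. ,  65.2]), array([-0.   ,  0.699,  0.001]))
[-79.59842078 -13.75105121]
(array([-35.8, -36.2, 196.7]), array([0., 0., 0.]))
```

Request:
move_arm --series '[{"grip":0,"xyz":[-10,50,0],"angular":[0,0,0]},{"grip":0,"xyz":[-20,95,0],"angular":[0,0.1,0]},{"grip":0,"xyz":[-45,135,10],"angular":[0,0.2,0]},{"grip":0,"xyz":[-45,180,25],"angular":[0,0.34,0]},{"grip":0,"xyz":[-45,220,45],"angular":[0,0.48,0]},{"grip":0,"xyz":[-45,237,65],"angular":[0,0.6,0]},{"grip":0,"xyz":[-45,237,65],"angular":[0,0.7,0]},{"grip":0,"xyz":[-45,237,65],"angular":[0,0.7,0]}]'

```text
time_s: 7.95
tcp_pos: [0.4307, -0.0952, 0.3145]
ee_rot: [[0.761, -0.151, 0.631], [-0.114, -0.988, -0.099], [0.638, 0.003, -0.77]]
wrist_force: [-0.0, -0.5, 0.9]
gripper_width: 0.013
gripper_force: 0.0
```

```bash
python3 - <<'E'
from h import *
s=r.sense();T=tilt(40);print(toS(s["tcp_pos"]),s["joints"].round(1),s["time_s"])
Q1=S(*Q(12,75,30),85);P1=Q1-.08*T[:,2]
print(rel(P1,T),rel(Q1,T))
a=r.capture("side");i=red(a["img"]);k,l,st,ce=cv2.connectedComponentsWithStats(i)
for j in range(1,k):
    if 200<ce[j][0]<350 and 100<ce[j][1]<290:
        w=ray(a,ce[j],.085);print(ce[j].round(1),toS(w).round(1),"r",np.hypot(*toS(w)[:2]).round(1),"al",np.degrees(np.arctan2(toS(w)[1],-toS(w)[0])).round(1))
X=proj(a,[S(-185,110-205*np.cos(g),110+205*np.sin(g)) for g in(1.95,2.05)]);print("bar pred",X)
E
```

```text
[-234.10735644  -52.2089049   314.46278929] [ 12.1 -17.2 -54.3  41.9 -20.1  33.7] 7.95
(array([-27.9, -39. , 195.2]), array([0.003, 0.006, 0.002])) (array([-27.5, -39.2, 275.2]), array([0.003, 0.006, 0.002]))
[226. 124.] [-145.   675.1   85. ] r 690.5 al 77.9
[311.5 198. ] [58.8 64.8 85. ] r 87.6 al 132.2
[282.5 198. ] [-29.9  80.5  85. ] r 85.9 al 69.6
[269.6 211.2] [-82.7  17.6  85. ] r 84.5 al 12.0
[327.  212.5] [ 83.2 -18.3  85. ] r 85.2 al -167.6
[283.8 226.4] [-57.1 -62.4  85. ] r 84.5 al -47.5
bar pred [[226.26076193 124.17015685]
 [225.7554282  124.2948734 ]]
```

Request:
move_arm --series '[{"grip":0,"xyz":[-7,-10,49],"angular":[0,0.005,0]},{"grip":0,"xyz":[-14,-20,97],"angular":[0,0.005,0]},{"grip":0,"xyz":[-21,-30,145],"angular":[0,0.005,0]},{"grip":0,"xyz":[-28,-39,190],"angular":[0,0.005,0]},{"grip":0,"xyz":[-28,-39,195],"angular":[0,0.005,0]},{"grip":0,"xyz":[-28,-39,195],"angular":[0,0.005,0]}]'

```text
time_s: 8.6
tcp_pos: [0.5306, -0.0621, 0.2643]
ee_rot: [[0.796, -0.157, 0.584], [-0.121, -0.987, -0.101], [0.593, 0.01, -0.805]]
wrist_force: [0.1, -0.5, -0.1]
gripper_width: 0.002
gripper_force: 0.0
```

```bash
python3 - <<'E'
from h import *
s=r.sense();T=tilt(40);print(toS(s["tcp_pos"]),s["joints"].round(1),s["wrist_force"])
print(rel(S(*Q(12,75,30),85),T))
a=r.capture("side");b=r.capture("top")
cv2.imwrite("pics/c.png",np.hstack([crop(a,185,80,335,270,3),crop(b,200,110,340,300,3)]))
E
```

```text
[-140.3489102    -4.34897087  264.34428506] [  4.6  -1.8 -52.7  67.   -9.2  12.6] [ 0.0615257  -0.47893061 -0.08494453]
(array([-57.5,   7.2, 180.5]), array([0.012, 0.063, 0.001]))
```

View pics/c.png

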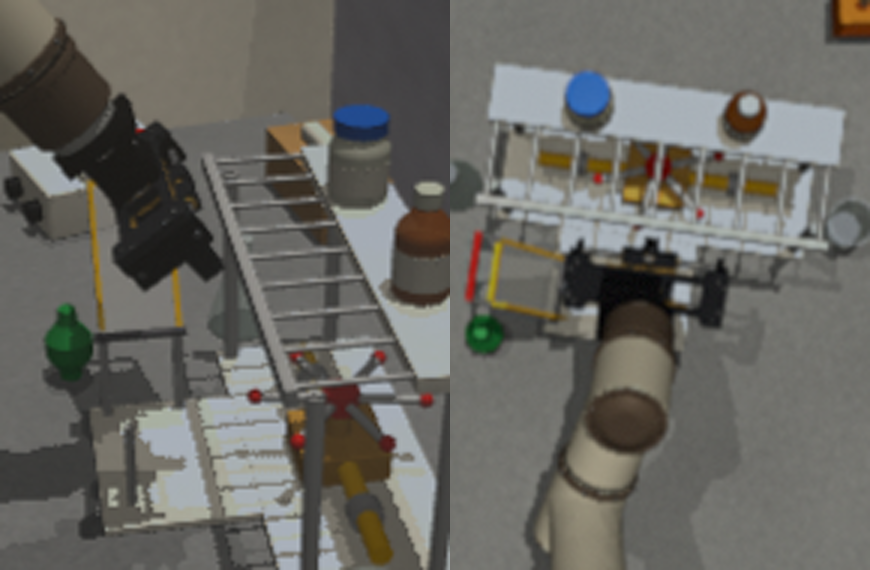

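The move stopped short because joint 5 reached its -9.1° limit, so the arm never got near the valve. I'll fit the arm's kinematics from the recorded states and choose a tilt and path that can be reached.

```bash
cat > kin.py <<'E'
from h import *
D=[([82.4259,22.0915,.3783,-.029,-68.4106,-14.8185],[.23785,.57737,.24644],[-.00075,-.00208,-1]),
([31.9858,9.0105,2.4462,.0755,-83.0733,49.36],[.5168,.1339,.3891],[.006,.002,-1]),
([12.1,-17.2,-54.3,41.9,-20.1,33.7],[.4307,-.0952,.3145],[.631,-.099,-.77]),
([4.6,-1.8,-52.7,67,-9.2,12.6],[.5306,-.0621,.2643],[.584,-.101,-.805])]
A=[];B=[]
for j,p,z in D:
    a,b,c=np.radians(j[:3]);f=b-c;z=np.array(z)/np.linalg.norm(z);u=np.array([np.cos(a),np.sin(a),0]);v=np.array([-np.sin(a),np.cos(a),0])
    # unknown: a1,d1,L1,L2,e,L6
    A+=[[1,0,np.sin(b),np.cos(f),np.sin(f),u@z],[0,1,np.cos(b),-np.sin(f),np.cos(f),z[2]],[0,0,0,0,0,v@z]]
    B+=[u@p,p[2],v@p]
K,res,rk,sv=np.linalg.lstsq(np.array(A),np.array(B),rcond=None)
if __name__=="__main__": print(K.round(4),res,rk,sv.round(3),(np.array(A)@K-B).round(4))
from scipy.optimize import least_squares
a1,d1,L1,L2,e,L6=K
def arm(pos,R):
    w=pos-L6*R[:,2];az=np.arctan2(w[1],w[0]);rw=np.hypot(w[0],w[1])
    g=lambda q:[a1+L1*np.sin(q[0])+L2*np.cos(q[1])+e*np.sin(q[1])-rw,d1+L1*np.cos(q[0])-L2*np.sin(q[1])+e*np.cos(q[1])-w[2]]
    s=least_squares(g,[.2,.4]);b,f=s.x
    fd=np.array([np.cos(f)*np.cos(az),np.cos(f)*np.sin(az),-np.sin(f)])
    # J5 = angle between forearm and tool
    return np.degrees([az,b,b-f,f]).round(0),np.degrees(np.arccos(fd@R[:,2])).round(1),s.cost<1e-6
if __name__=="__main__":
    for t in(25,30,35,40,45,50):
        T=tilt(t)
        for al,off in((12,30),(35,20),(-25,25)):
            q=S(*Q(al,75,off),85);print(t,al,[arm(q-b*T[:,2],T) for b in(0,.08)])
E
python3 kin.py
```

```text
[-0.1066  0.483   0.8229  0.487  -0.108   0.7363] [0.0520388] 6 [3.856 2.84  0.887 0.455 0.227 0.158] [ 0.0101 -0.0177  0.16   -0.011   0.0074  0.1591  0.011   0.008   0.0148
 -0.0102  0.0022 -0.0042]
25 12 [(array([ -7.,  22., -46.,  68.]), np.float64(3.5), np.True_), (array([ -7.,  12., -44.,  56.]), np.float64(9.4), np.True_)]
25 35 [(array([  1.,  22., -45.,  67.]), np.float64(4.6), np.True_), (array([  2.,  13., -43.,  55.]), np.float64(11.2), np.True_)]
25 -25 [(array([-15.,  23., -44.,  66.]), np.float64(2.8), np.True_), (array([-15.,  13., -42.,  55.]), np.float64(10.8), np.True_)]
30 12 [(array([ -6.,  26., -55.,  81.]), np.float64(21.2), np.True_), (array([ -6.,  14., -53.,  67.]), np.float64(6.7), np.True_)]
30 35 [(array([  3.,  26., -53.,  80.]), np.float64(20.0), np.True_), (array([  6.,  14., -51.,  66.]), np.float64(8.7), np.True_)]
30 -25 [(array([-16.,  26., -52.,  78.]), np.float64(18.3), np.True_), (array([-17.,  15., -50.,  65.]), np.float64(6.3), np.True_)]
35 12 [(array([ -6.,  38., -67., 104.]), np.float64(49.3), np.True_), (array([ -4.,  22., -64.,  86.]), np
[... 815 characters left out ...]
(65.6), np.False_)]
45 35 [(array([ 23.,  59., -78., 136.]), np.float64(86.8), np.False_), (array([ 56.,  42., -78., 120.]), np.float64(62.4), np.False_)]
45 -25 [(array([-27.,  59., -78., 137.]), np.float64(90.5), np.False_), (array([-47.,  41., -78., 119.]), np.float64(69.3), np.False_)]
50 12 [(array([  9.,  61., -78., 139.]), np.float64(97.5), np.False_), (array([154.,  48., -78., 125.]), np.float64(18.8), np.False_)]
50 35 [(array([ 45.,  66., -78., 143.]), np.float64(89.2), np.False_), (array([107.,  52., -78., 129.]), np.float64(45.0), np.False_)]
50 -25 [(array([-39.,  66., -78., 143.]), np.float64(98.4), np.False_), (array([-114.,   48.,  -78.,  125.]), np.float64(50.1), np.False_)]
```

```bash
python3 - <<'E'
s=open('kin.py').read()
s=s.replace("u@z],","u@z,0],").replace("z[2]],","z[2],0],").replace("v@z]]","v@z,1]]").replace("a1,d1,L1,L2,e,L6=K","a1,d1,L1,L2,e,L6,lat=K")
s=s.replace("az=np.arctan2(w[1],w[0]);rw=np.hypot(w[0],w[1])","h=np.hypot(w[0],w[1]);az=np.arctan2(w[1],w[0])-np.arcsin(lat/h);rw=np.sqrt(h*h-lat*lat)")
open('kin.py','w').write(s)
E
python3 kin.py
```

```text
[ 0.2518  0.0166  0.471   0.1665  0.0865  0.183  -0.1346] [0.00764862] 7 [3.856 2.84  2.006 0.879 0.452 0.22  0.13 ] [ 0.0116  0.0424  0.0251 -0.0073 -0.0233  0.0253  0.0054 -0.0202  0.0068
 -0.0097  0.0011 -0.0572]
25 12 [(array([  7.,  27., -80., 107.]), np.float64(42.0), np.True_), (array([  9.,  13., -69.,  82.]), np.float64(17.5), np.True_)]
25 35 [(array([ 12.,  28., -78., 105.]), np.float64(39.8), np.True_), (array([ 13.,  14., -67.,  81.]), np.float64(17.0), np.True_)]
25 -25 [(array([  2.,  28., -74., 102.]), np.float64(37.1), np.True_), (array([  3.,  15., -65.,  80.]), np.float64(15.1), np.True_)]
30 12 [(array([  8.,  28., -86., 115.]), np.float64(54.1), np.True_), (array([  9.,  12., -76.,  88.]), np.float64(28.5), np.True_)]
30 35 [(array([ 12.,  29., -84., 112.]), np.float64(51.3), np.True_), (array([ 14.,  13., -74.,  87.]), np.float64(27.7), np.True_)]
30 -25 [(array([  3.,  29., -80., 109.]), np.float64(48.3), np.True_), (array([  4.,  14., -72.,  86.]), np.float64(26.1), np.True_)]
35 12 [(array([  8.,  31., -93., 124.]), np.float64(68.4), np.True_), (array([ 10., 
[... 878 characters left out ...]
  14.,   45., -116.,  160.]), np.float64(111.9), np.True_), (array([  17.,   21., -104.,  124.]), np.float64(77.0), np.True_)]
45 -25 [(array([   4.,   38., -102.,  140.]), np.float64(94.7), np.True_), (array([  5.,  20., -99., 119.]), np.float64(73.2), np.True_)]
50 12 [(array([  10.,   44., -117.,  162.]), np.float64(119.4), np.False_), (array([  13.,   26., -117.,  144.]), np.float64(101.3), np.False_)]
50 35 [(array([  14.,   46., -117.,  163.]), np.float64(119.4), np.False_), (array([  18.,   28., -117.,  146.]), np.float64(101.8), np.False_)]
50 -25 [(array([   4.,   48., -117.,  165.]), np.float64(124.2), np.False_), (array([   6.,   31., -117.,  148.]), np.float64(107.1), np.False_)]
```

```bash
cat > kin2.py <<'E'
from h import *
from scipy.optimize import least_squares
from kin import D
s=r.sense();D=D+[(list(s["joints"]),list(s["tcp_pos"]),list(s["ee_rot"][:,2]))]
def fk(q,K,sg=1):
    a1,d1,L1,L2,e,L6,lat,b5=K;a,b,c,j4,j5=np.radians(q[:5]);f=b-c
    u=np.array([np.cos(a),np.sin(a),0]);v=np.array([-np.sin(a),np.cos(a),0]);k=np.array([0,0,1.])
    F=np.cos(f)*u-np.sin(f)*k;N=np.sin(f)*u+np.cos(f)*k      # forearm, its normal
    ax=Ro.from_rotvec(sg*j4*F).apply(v)                      # joint-5 axis
    z=Ro.from_rotvec(-j5*ax).apply(F)
    return a1*u+d1*k+L1*(np.sin(b)*u+np.cos(b)*k)+L2*F+e*N+lat*v+b5*ax+L6*z,z,F
def fit(sg):
    g=lambda K:np.concatenate([fk(q,K,sg)[0]-p for q,p,z in D])
    return least_squares(g,[0,.3,.4,.4,0,.15,-.08,-.08])
best=min((fit(s),s) if 0 else (fit(s).cost,s) for s in(1,-1));sg=best[1];K=fit(sg).x
def ik(pos,Z,q0):
    lo=np.array([-179,-69.2,-61.2,-181,-171]);hi=np.array([179,118,80.6,117.6,-9.2])
    g=lambda q:np.concatenate([(fk(q,K,sg)[0]-pos)*10,(fk(q,K,sg)[1]-Z)*3])
    s=least_squares(g,np.clip(q0,lo+.1,hi-.1),bounds=(lo,hi),x_scale=30.);return s.x.round(1),np.round(np.sqrt(2*s.cost),3)
if __name__=="__main__":
    print(best,K.round(4));print([np.abs(fk(q,K,sg)[1]-z).max().round(3) for q,p,z in D],[((fk(q,K,sg)[0]-p)*1000).round(1) for q,p,z in D])
    for t in(25,30,35,40):
      for yw in(0,-10):
        T=Ro.from_euler('z',yw,degrees=True).as_matrix()@tilt(t);
        for al,off in((12,30),(35,20),(-25,25)):
            q=S(*Q(al,75,off),85);o=[]
            for b in(0,.04,.08,.12):
                o.append(min((ik(q-b*T[:,2],T[:,2],q0) for q0 in([5,20,-40,0,-20],[5,20,-40,60,-20],[5,30,-40,100,-20],[5,30,-40,-150,-20])),key=lambda x:x[1]))
            print(t,yw,al,[(list(x[0]),x[1]) for x in (o[0],o[2])],[x[1] for x in o])
E
python3 kin2.py
```

```text
(np.float64(2.2568378906863185e-07), -1) [ 5.000e-04  1.609e-01  5.649e-01  4.213e-01 -1.000e-04  2.816e-01
 -3.000e-04 -1.595e-01]
[np.float64(0.0), np.float64(0.0), np.float64(0.001), np.float64(0.0), np.float64(0.0)] [array([-0. , -0. ,  0.2]), array([-0.,  0., -0.]), array([ 0. , -0.3, -0.3]), array([ 0. ,  0.4, -0.1]), array([-0. , -0.2,  0.2])]
25 0 12 [([np.float64(7.8), np.float64(21.3), np.float64(-39.4), np.float64(26.9), np.float64(-9.2)], np.float64(0.231)), ([np.float64(8.0), np.float64(11.5), np.float64(-46.8), np.float64(42.6), np.float64(-10.3)], np.float64(0.0))] [np.float64(0.231), np.float64(0.122), np.float64(0.0), np.float64(0.0)]
25 0 35 [([np.float64(10.5), np.float64(21.7), np.float64(-41.0), np.float64(39.0), np.float64(-9.2)], np.float64(0.244)), ([np.float64(10.9), np.float64(12.2), np.float64(-47.1), np.float64(49.7), np.float64(-10.7)], np.float64(0.0))] [np.float64(0.244), np.float64(0.123), np.float64(0.0), np.float64(0.0)]
25 0 -25 [([np.float64(3.7), np.float64(23.2), np.float64(-35.5), np.float64(20.5), np.float64(-9.2)], np.float64(0.152)), ([np.flo
[... 6112 characters left out ...]
.03), np.float64(0.099), np.float64(0.171), np.float64(0.255)]
40 -10 35 [([np.float64(-19.5), np.float64(22.8), np.float64(-41.0), np.float64(-177.9), np.float64(-13.8)], np.float64(0.0)), ([np.float64(-19.1), np.float64(12.4), np.float64(-45.9), np.float64(-181.0), np.float64(-9.2)], np.float64(0.064))] [np.float64(0.0), np.float64(0.0), np.float64(0.064), np.float64(0.192)]
40 -10 -25 [([np.float64(-26.8), np.float64(23.9), np.float64(-33.3), np.float64(-158.6), np.float64(-9.2)], np.float64(0.14)), ([np.float64(-26.8), np.float64(14.0), np.float64(-42.9), np.float64(-174.1), np.float64(-9.2)], np.float64(0.283))] [np.float64(0.14), np.float64(0.209), np.float64(0.283), np.float64(0.358)]
```

```bash
cat > scan.py <<'E'
from kin2 import *
lim=-12
def run(t,yw,q0):
    T=SR@Ro.from_euler('z',yw,degrees=True).as_matrix()@SR.T@tilt(t);q=np.array(q0,float);m=0;qs=[]
    for al,off in((12,25),(35,20),(-25,25)):
        for b in(.12,.06,0):
            q,e=ik(S(*Q(al,75,off),85)-b*T[:,2],T[:,2],q);m=max(m,e);qs.append(q)
    return m,np.array(qs)
if __name__=="__main__":
    for yw in(-45,-35,-25,-15,15,25,35,45):
        for t in(35,40,45,50):
            for q0 in([5,20,-40,100,-20],[-10,30,-40,-150,-20],[-10,30,-40,-90,-20]):
                m,qs=run(t,yw,q0)
                if m<.01: print(yw,t,q0[3],m,"min",qs.min(0),"max",qs.max(0))
E
python3 scan.py
```

```text
-45 35 100 0 min [ -3.8  13.3 -50.   59.2 -41.2] max [ 26.9  25.  -44.2 104.6 -27. ]
-45 40 100 0 min [ -4.8  14.1 -52.1  68.4 -43.1] max [ 27.4  25.9 -47.7 113.5 -31.9]
15 50 100 0 min [ -22.     6.3  -31.5 -107.6  -21.3] max [ -5.5  24.2 -20.8 -73.2  -9.4]
15 50 -150 0 min [ -22.     6.3  -31.5 -107.6  -21.3] max [ -5.5  24.2 -20.8 -73.2  -9.4]
15 50 -90 0 min [ -22.     6.3  -31.5 -107.6  -21.3] max [ -5.5  24.2 -20.8 -73.2  -9.4]
25 35 100 0 min [ -7.5   7.3 -32.  -41.7 -26.8] max [  6.9  23.6 -18.9 -18.9 -10.6]
25 35 -150 0 min [ -7.5   7.3 -32.  -41.7 -26.8] max [  6.9  23.6 -18.9 -18.9 -10.6]
25 35 -90 0 min [ -7.5   7.3 -32.  -41.7 -26.8] max [  6.9  23.6 -18.9 -18.9 -10.6]
25 40 100 0 min [-12.2   7.  -30.9 -56.9 -26.6] max [  3.1  23.7 -17.6 -33.8 -12.7]
25 40 -150 0 min [-12.2   7.  -30.9 -56.9 -26.6] max [  3.1  23.7 -17.6 -33.8 -12.7]
25 40 -90 0 min [-12.2   7.  -30.9 -56.9 -26.6] max [  3.1  23.7 -17.6 -33.8 -12.7]
25 45 100 0 min [-18.6   7.4 -28.6 -74.5 -28.8] max [ -4.7  24.2 -17.3 -54.  -17.2]
25 45 -150 0 min [-18.6   7.4 -28.6 -74.5 -28.8] max [ -4.7  24.2 -17.3 
[... 1673 characters left out ...]
  26.9 -11.4 -47.5 -32.1]
45 40 -150 0 min [-22.   12.9 -18.2 -57.1 -47.9] max [ -7.6  26.9 -11.4 -47.5 -32.1]
45 40 -90 0 min [-22.   12.9 -18.2 -57.1 -47.9] max [ -7.6  26.9 -11.4 -47.5 -32.1]
45 45 100 0 min [-26.7  13.9 -18.7 -66.8 -50.3] max [-12.1  27.8 -11.4 -55.1 -35.1]
45 45 -150 0 min [-26.7  13.9 -18.7 -66.8 -50.3] max [-12.1  27.8 -11.4 -55.1 -35.1]
45 45 -90 0 min [-26.7  13.9 -18.7 -66.8 -50.3] max [-12.1  27.8 -11.4 -55.1 -35.1]
45 50 100 0 min [-31.4  15.7 -19.5 -75.5 -53.4] max [-16.6  29.1 -11.6 -62.  -39.1]
45 50 -150 0 min [-31.4  15.7 -19.5 -75.5 -53.4] max [-16.6  29.1 -11.6 -62.  -39.1]
45 50 -90 0 min [-31.4  15.7 -19.5 -75.5 -53.4] max [-16.6  29.1 -11.6 -62.  -39.1]
```

```bash
cat > clr.py <<'E'
from scan import *
g=np.meshgrid(np.linspace(-37.5,37.5,7),np.linspace(-95,95,15),np.linspace(-150,-45,15));body=np.stack(g,-1).reshape(-1,3)
an=np.linspace(0,2*np.pi,16);wr=np.array([[50*np.cos(a),50*np.sin(a),z] for a in an for z in np.linspace(-330,-150,12)])
pts=np.vstack([body,wr])
def ori(t,yw,ps): return Ro.from_euler('z',yw,degrees=True).as_matrix()@Ro.from_euler('y',-np.radians(t)).as_matrix()@np.diag([1,-1,-1.])@Ro.from_euler('z',ps,degrees=True).as_matrix()
def sd(p,lo,hi):
    lo,hi=np.array(lo),np.array(hi);return np.linalg.norm(np.maximum(np.maximum(lo-p,p-hi),0),axis=1).min()
BOX={"shelf":([-104,-220,240],[74,220,258]),"upr":([-83,-213,0],[-67,-197,240]),"rest":([-217,-40,0],[-207,-30,102]),"hinge":([-230,100,0],[-140,120,102]),"wheel":([-92,-92,77],[92,92,93])}
PO=((12,25),(35,20),(-25,25))
if __name__=="__main__":
    out=[]
    for yw in(20,25,30,35):
        for t in(40,45,50,55):
            for ps in range(-50,51,10):
                R=ori(t,yw,ps);d={k:1e3 for k in BOX}
                for al,off in PO:
                    for b in(0,60,):
                        W=np.array([*Q(al,75,off),85])-b*R[:,2]+pts@R.T
                        for k in BOX:d[k]=min(d[k],sd(W,*BOX[k]).round(0))
                out.append((min(d.values()),yw,t,ps,d))
    for o in sorted(out,key=lambda o:-o[0])[:12]:print(o[:4],{k:float(v) for k,v in o[4].items()})
E
python3 clr.py
```

```text
(np.float64(6.0), 20, 40, 20) {'shelf': 11.0, 'upr': 23.0, 'rest': 52.0, 'hinge': 13.0, 'wheel': 6.0}
(np.float64(5.0), 20, 45, 30) {'shelf': 11.0, 'upr': 24.0, 'rest': 36.0, 'hinge': 23.0, 'wheel': 5.0}
(np.float64(4.0), 20, 40, 10) {'shelf': 10.0, 'upr': 25.0, 'rest': 53.0, 'hinge': 4.0, 'wheel': 7.0}
(np.float64(3.0), 25, 40, 30) {'shelf': 3.0, 'upr': 17.0, 'rest': 51.0, 'hinge': 25.0, 'wheel': 3.0}
(np.float64(2.0), 20, 45, 20) {'shelf': 22.0, 'upr': 23.0, 'rest': 43.0, 'hinge': 10.0, 'wheel': 2.0}
(np.float64(2.0), 20, 50, -20) {'shelf': 2.0, 'upr': 23.0, 'rest': 5.0, 'hinge': 2.0, 'wheel': 7.0}
(np.float64(2.0), 20, 50, 20) {'shelf': 35.0, 'upr': 23.0, 'rest': 35.0, 'hinge': 7.0, 'wheel': 2.0}
(np.float64(2.0), 25, 40, 20) {'shelf': 10.0, 'upr': 16.0, 'rest': 55.0, 'hinge': 15.0, 'wheel': 2.0}
(np.float64(2.0), 25, 50, -10) {'shelf': 6.0, 'upr': 18.0, 'rest': 14.0, 'hinge': 8.0, 'wheel': 2.0}
(np.float64(1.0), 20, 45, -10) {'shelf': 1.0, 'upr': 25.0, 'rest': 30.0, 'hinge': 3.0, 'wheel': 7.0}
(np.float64(1.0), 20, 45, 0) {'shelf': 12.0, 'upr': 30.0, 'rest': 41.0, 'hinge': 1.0, 'wheel': 3.0}
(np.float64(1.0), 20, 50, -10) {'shelf': 13.0, 'upr': 25.0, 'rest': 21.0, 'hinge': 1.0, 'wheel': 3.0}
```

```bash
cat > clr2.py <<'E'
from clr import *
PO=((12,25),(33,20),(-27,24));ZC=91;RC=75
def cyl(p): 
    rr=np.hypot(p[:,0],p[:,1]);return np.hypot(np.maximum(rr-92,0),np.maximum(np.maximum(77-p[:,2],p[:,2]-93),0)).min()
if __name__=="__main__":
    out=[]
    for yw in(16,20,24,28):
        for t in(40,44,48,52):
            for ps in range(-20,51,10):
                R=ori(t,yw,ps);d={k:1e3 for k in BOX}
                for al,off in PO:
                    for b in(0,60):
                        W=np.array([*Q(al,RC,off),ZC])-b*R[:,2]+pts@R.T
                        for k in BOX:d[k]=min(d[k],(cyl(W) if k=="wheel" else sd(W,*BOX[k])).round(0))
                out.append((min(d.values()),yw,t,ps,d))
    for o in sorted(out,key=lambda o:-o[0])[:14]:
        T=SR@ori(o[2],o[1],0);q=np.array([-10,30,-30,-60,-20.]);m=0;qs=[]
        for al,off in PO:
            for b in(.12,.06,0):
                q,e=ik(S(*Q(al,RC,off),ZC)-b*T[:,2],T[:,2],q);m=max(m,e);qs.append(q)
        print(o[:4],{k:float(v) for k,v in o[4].items()},m,np.max(qs,0)[4],np.min(qs,0)[3],np.max(qs,0)[3])
E
python3 clr2.py
```

```text
(np.float64(20.0), 20, 52, 30) {'shelf': 20.0, 'upr': 23.0, 'rest': 26.0, 'hinge': 24.0, 'wheel': 20.0} 0 -21.1 -103.4 -76.5
(np.float64(18.0), 16, 52, 30) {'shelf': 18.0, 'upr': 28.0, 'rest': 21.0, 'hinge': 24.0, 'wheel': 22.0} 0 -15.8 -110.7 -78.6
(np.float64(17.0), 24, 52, 30) {'shelf': 22.0, 'upr': 17.0, 'rest': 32.0, 'hinge': 24.0, 'wheel': 17.0} 0 -25.7 -97.5 -74.4
(np.float64(16.0), 24, 48, 20) {'shelf': 23.0, 'upr': 16.0, 'rest': 45.0, 'hinge': 17.0, 'wheel': 18.0} 0 -19.8 -84.5 -64.0
(np.float64(15.0), 16, 44, 20) {'shelf': 15.0, 'upr': 27.0, 'rest': 45.0, 'hinge': 17.0, 'wheel': 24.0} 0.18 -9.2 -73.0 -40.7
(np.float64(15.0), 20, 44, 20) {'shelf': 15.0, 'upr': 22.0, 'rest': 49.0, 'hinge': 17.0, 'wheel': 22.0} 0.032 -9.2 -69.4 -39.5
(np.float64(15.0), 20, 48, 20) {'shelf': 25.0, 'upr': 22.0, 'rest': 42.0, 'hinge': 15.0, 'wheel': 21.0} 0 -13.5 -87.9 -61.0
(np.float64(15.0), 24, 52, 20) {'shelf': 33.0, 'upr': 16.0, 'rest': 38.0, 'hinge': 15.0, 'wheel': 17.0} 0 -25.7 -97.5 -74.4
(np.float64(14.0), 16, 48, 20) {'shelf': 24.0, 'upr': 27.0, 'rest': 38.0, 'hinge': 14.0, 'wheel': 23.0} 0.064 -9.2 -92.0 -60.1
(np.float64(14.0), 24, 48, 30) {'shelf': 14.0, 'upr': 17.0, 'rest': 39.0, 'hinge': 26.0, 'wheel': 19.0} 0 -19.8 -84.5 -64.0
(np.float64(14.0), 28, 52, 0) {'shelf': 15.0, 'upr': 17.0, 'rest': 29.0, 'hinge': 14.0, 'wheel': 14.0} 0 -28.3 -92.6 -72.3
(np.float64(13.0), 24, 44, 20) {'shelf': 13.0, 'upr': 16.0, 'rest': 52.0, 'hinge': 19.0, 'wheel': 20.0} 0 -15.1 -69.3 -46.7
(np.float64(12.0), 20, 48, 30) {'shelf': 12.0, 'upr': 23.0, 'rest': 34.0, 'hinge': 26.0, 'wheel': 21.0} 0 -13.5 -87.9 -61.0
(np.float64(12.0), 20, 52, 20) {'shelf': 34.0, 'upr': 22.0, 'rest': 35.0, 'hinge': 12.0, 'wheel': 19.0} 0 -21.1 -103.4 -76.5
```

```bash
cat > plan.py <<'E'
from clr2 import *
def j6of(q,R):
    a,b,c,j4,j5=np.radians(q[:5]);f=b-c
    u=np.array([np.cos(a),np.sin(a),0]);v=np.array([-np.sin(a),np.cos(a),0]);k=np.array([0,0,1.]);F=np.cos(f)*u-np.sin(f)*k
    ax=Ro.from_rotvec(sg*j4*F).apply(v);z=R[:,2];y=R[:,1]
    return np.degrees(np.arctan2(z@np.cross(ax,y),ax@y))
def chk(wps,q):
    """wps: (station pos, station R); prints joints at interpolated poses"""
    for (p0,R0),(p1,R1) in zip(wps,wps[1:]):
        rv=Ro.from_matrix(R0.T@R1).as_rotvec()
        for s in np.linspace(.25,1,4):
            R=SR@R0@Ro.from_rotvec(rv*s).as_matrix();q,e=ik(S(*(np.array(p0)*(1-s)+np.array(p1)*s)),R[:,2],q)
            print(q,e,"j6",(j6of(q,R)).round(0))
    return q
if __name__=="__main__":
    s=r.sense();print(s["joints"].round(1),j6of(s["joints"],s["ee_rot"]))
    print(j6of(D[0][0],np.array([[.9245,-.3811,0],[-.3811,-.9245,-.002],[0,.002,-1]])),j6of(D[2][0],np.array([[0.761,-0.151,0.631],[-0.114,-0.988,-0.099],[0.638,0.003,-0.77]])))
    R0=SR.T@s["ee_rot"];p0=toS(s["tcp_pos"])
    q1=[*Q(12,75,27),91];F=ori(50,22,25);pin=np.array(q1)-90*F[:,2];print("Pin",pin)
    chk([(p0,R0),([-180,-30,320],ori(0,0,0)),([-180,-80,280],ori(25,60,30)),([-200,-80,230],F),(pin,F),(q1,F)],s["joints"][:5])
E
python3 plan.py
```

```text
[  4.6  -1.9 -52.7  66.9  -9.2  12.6] -102.64496729080393
-75.18225521213883 -123.66237011636261
Pin [-142.89844927  -36.64348534  148.85088487]
[ 15.5  -1.2 -36.9  22.2 -31.2] 0.0 j6 -139.0
[ 14.    0.7 -26.1   9.9 -46.8] 0.0 j6 -151.0
[ 11.7   3.4 -17.5   3.8 -60.7] 0.0 j6 -158.0
[  9.4   6.5 -10.1  -0.  -73.4] 0.0 j6 -162.0
[  5.8   4.9 -12.2  -3.8 -67.8] 0.0 j6 -174.0
[  1.2   4.2 -13.   -9.5 -63.8] 0.0 j6 172.0
[ -4.4   4.4 -12.6 -16.7 -62.1] 0.0 j6 156.0
[-10.6   5.7 -11.4 -24.8 -62.9] 0.0 j6 139.0
[-12.3   3.1 -16.5 -29.9 -53.8] 0.0 j6 140.0
[-13.9   0.8 -21.5 -36.  -44.6] 0.0 j6 140.0
[-15.6  -0.9 -26.  -44.3 -35.9] 0.0 j6 137.0
[-18.7  -1.7 -29.5 -56.8 -29.1] 0.0 j6 130.0
[-18.2   1.4 -29.2 -61.1 -27.2] 0.0 j6 125.0
[-18.1   4.6 -28.7 -66.  -25.9] 0.0 j6 120.0
[-18.2   7.9 -28.1 -71.3 -25. ] 0.0 j6 114.0
[-18.5  11.3 -27.4 -76.9 -24.5] 0.0 j6 108.0
[-18.6  14.2 -26.3 -80.6 -24.3] 0.0 j6 103.0
[-18.7  17.  -25.1 -84.1 -24.1] 0.0 j6 100.0
[-18.8  19.8 -23.9 -87.5 -24. ] 0.0 j6 96.0
[-18.8  22.5 -22.6 -90.7 -24. ] 0.0 j6 92.0
```

```bash
cat > plan2.py <<'E'
from plan import *
BOX["bar"]=([-235,110,110],[-135,215,305])
fing=np.array([[x,y,z] for x in(-10,10) for y in(-15,15) for z in(-45,-20,0,25)])
def clear(p,R):
    W=np.array(p)+np.vstack([pts,fing])@R.T
    return {k:int(cyl(W) if k=="wheel" else sd(W,*BOX[k])) for k in BOX}
def chk(wps,q,verb=1):
    for (p0,R0),(p1,R1) in zip(wps,wps[1:]):
        rv=Ro.from_matrix(R0.T@R1).as_rotvec()
        for s in np.linspace(1/3,1,3):
            Rs=R0@Ro.from_rotvec(rv*s).as_matrix();p=np.array(p0)*(1-s)+np.array(p1)*s
            q,e=ik(S(*p),(SR@Rs)[:,2],q);j6=(-j6of(q,SR@Rs)-90+180)%360-180
            if verb:print(q,e,"j6",round(j6),clear(p,Rs))
F=ori(50,22,205)
q1=np.array([*Q(12,75,27),91]);pin=q1-90*F[:,2]
if __name__=="__main__":
    s=r.sense();R0=SR.T@s["ee_rot"];p0=toS(s["tcp_pos"])
    W=[(p0,R0),([-200,-30,330],ori(0,0,72)),([-230,-80,300],ori(25,60,150)),([-220,-80,230],F),(pin,F),(q1,F)]
    chk(W,s["joints"][:5])
    for (a,A),(b,B) in zip(W,W[1:]):print((A.T@(np.array(b)-a)).round(0),Ro.from_matrix(A.T@B).as_rotvec().round(3))
E
python3 plan2.py
```

```text
[ 17.8  -1.3 -36.4  26.3 -38.1] 0.0 j6 20 {'shelf': 33, 'upr': 165, 'rest': 162, 'hinge': 186, 'wheel': 178, 'bar': 22}
[ 16.    1.2 -22.9  11.6 -58.1] 0.0 j6 11 {'shelf': 61, 'upr': 188, 'rest': 179, 'hinge': 210, 'wheel': 205, 'bar': 60}
[ 10.2   4.1 -11.4   0.  -74.5] 0.0 j6 -1 {'shelf': 91, 'upr': 201, 'rest': 203, 'hinge': 233, 'wheel': 231, 'bar': 103}
[  4.1   2.1 -12.7  -7.1 -70.3] 0.0 j6 1 {'shelf': 95, 'upr': 182, 'rest': 191, 'hinge': 235, 'wheel': 228, 'bar': 129}
[ -2.9   0.6 -13.9 -15.2 -67. ] 0.0 j6 5 {'shelf': 100, 'upr': 158, 'rest': 181, 'hinge': 236, 'wheel': 226, 'bar': 156}
[-10.8  -0.1 -14.8 -24.3 -65.1] 0.0 j6 10 {'shelf': 98, 'upr': 138, 'rest': 174, 'hinge': 238, 'wheel': 226, 'bar': 171}
[-17.4  -0.7 -18.8 -36.4 -57. ] 0.0 j6 -4 {'shelf': 85, 'upr': 114, 'rest': 150, 'hinge': 220, 'wheel': 207, 'bar': 154}
[-21.   -2.1 -24.8 -47.6 -45.5] 0.0 j6 -20 {'shelf': 84, 'upr': 115, 'rest': 129, 'hinge': 204, 'wheel': 188, 'bar': 123}
[-19.5  -3.7 -31.3 -56.8 -29.7] 0.0 j6 -39 {'shelf': 93, 'upr': 135, 'rest': 109, 'hinge': 191, 'wheel': 171, 'bar': 116}
[-18.6   1.2
[... 156 characters left out ...]
lf': 70, 'upr': 90, 'rest': 70, 'hinge': 127, 'wheel': 92, 'bar': 78}
[-18.5  11.3 -27.4 -76.9 -24.5] 0.0 j6 -18 {'shelf': 52, 'upr': 77, 'rest': 48, 'hinge': 96, 'wheel': 53, 'bar': 63}
[-18.7  15.1 -25.9 -81.8 -24.2] 0.0 j6 -12 {'shelf': 40, 'upr': 70, 'rest': 39, 'hinge': 75, 'wheel': 24, 'bar': 54}
[-18.8  18.8 -24.3 -86.4 -24.1] 0.0 j6 -7 {'shelf': 39, 'upr': 69, 'rest': 39, 'hinge': 55, 'wheel': 0, 'bar': 46}
[-18.8  22.5 -22.6 -90.7 -24. ] 0.0 j6 -2 {'shelf': 39, 'upr': 69, 'rest': 39, 'hinge': 35, 'wheel': 0, 'bar': 37}
[ -9.  27. -88.] [-0.389 -0.555  1.209]
[38. 44. 30.] [ 0.276 -0.34   0.309]
[26.  5. 66.] [ 0.461 -0.436  1.46 ]
[ 10.   8. 119.] [0. 0. 0.]
[-0. -0. 90.] [0. 0. 0.]
```

Request:
move_arm --series '[{"grip":0,"xyz":[-3,9,-30],"angular":[-0.04,-0.06,0.12]},{"grip":0,"xyz":[-6,18,-60],"angular":[-0.08,-0.11,0.24]},{"grip":0,"xyz":[-9,27,-88],"angular":[-0.12,-0.17,0.36]},{"grip":0,"xyz":[-9,27,-88],"angular":[-0.16,-0.22,0.48]},{"grip":0,"xyz":[-9,27,-88],"angular":[-0.2,-0.28,0.6]},{"grip":0,"xyz":[-9,27,-88],"angular":[-0.24,-0.34,0.73]},{"grip":0,"xyz":[-9,27,-88],"angular":[-0.28,-0.39,0.85]},{"grip":0,"xyz":[-9,27,-88],"angular":[-0.31,-0.44,0.97]},{"grip":0,"xyz":[-9,27,-88],"angular":[-0.35,-0.5,1.09]},{"grip":0,"xyz":[-9,27,-88],"angular":[-0.389,-0.555,1.209]}]'

```text
time_s: 9.7
tcp_pos: [0.4661, -0.0785, 0.331]
ee_rot: [[0.199, -0.98, 0.017], [-0.98, -0.2, -0.014], [0.017, -0.013, -1.0]]
wrist_force: [0.7, 0.5, -1.0]
gripper_width: 0.008
gripper_force: 0.0
```

```bash
cat > nxt.py <<'E'
from plan2 import *
def nx(p,R,v=1):
    s=r.sense();R0=SR.T@s["ee_rot"];p0=toS(s["tcp_pos"]);print("at",p0.round(1),s["joints"].round(1),"t",s["time_s"],"f",s["wrist_force"].round(1))
    print("move",(R0.T@(np.array(p)-p0)).round(1),Ro.from_matrix(R0.T@R).as_rotvec().round(3));chk([(p0,R0),(p,R)],s["joints"][:5],v)
E
python3 -c "
from nxt import *
nx([-230,-80,300],ori(25,60,150))"
```

```text
at [-201.7  -30.3  331. ] [ 10.8   3.3 -12.5   1.  -73.4   0.4] t 9.7 f [ 0.7  0.5 -1. ]
move [36.3 44.2 31.1] [ 0.266 -0.35   0.352]
[  4.5   1.6 -13.4  -6.5 -69.6] 0.0 j6 2 {'shelf': 96, 'upr': 186, 'rest': 192, 'hinge': 235, 'wheel': 229, 'bar': 127}
[ -2.7   0.4 -14.1 -15.  -66.7] 0.0 j6 6 {'shelf': 101, 'upr': 159, 'rest': 182, 'hinge': 236, 'wheel': 227, 'bar': 156}
[-10.8  -0.1 -14.8 -24.3 -65.1] 0.0 j6 10 {'shelf': 98, 'upr': 138, 'rest': 174, 'hinge': 238, 'wheel': 226, 'bar': 171}
```

The arm follows commands and the model predicts them. Continuing.

Request:
move_arm --series '[{"grip":0,"xyz":[9,11,8],"angular":[0.067,-0.088,0.088]},{"grip":0,"xyz":[18,22,16],"angular":[0.133,-0.175,0.176]},{"grip":0,"xyz":[27,33,24],"angular":[0.2,-0.263,0.264]},{"grip":0,"xyz":[36,44,31],"angular":[0.266,-0.35,0.352]},{"grip":0,"xyz":[36,44,31],"angular":[0.266,-0.35,0.352]},{"grip":0,"xyz":[36,44,31],"angular":[0.266,-0.35,0.352]}]'

```text
time_s: 10.3
tcp_pos: [0.4309, -0.1245, 0.3002]
ee_rot: [[-0.097, -0.959, 0.265], [-0.927, 0.185, 0.327], [-0.363, -0.214, -0.907]]
wrist_force: [0.0, -0.4, -0.0]
gripper_width: 0.005
gripper_force: 0.0
```

```bash
python3 -c "
from nxt import *
nx([-220,-80,230],F)"
```

```text
at [-229.5  -81.1  300.2] [-10.8  -0.1 -14.7 -24.2 -65.   10.6] t 10.3 f [ 0.  -0.4 -0. ]
move [24.8  5.8 66.1] [ 0.459 -0.437  1.465]
[-17.4  -0.7 -18.8 -36.3 -57. ] 0.0 j6 -4 {'shelf': 85, 'upr': 114, 'rest': 150, 'hinge': 221, 'wheel': 207, 'bar': 155}
[-21.   -2.1 -24.8 -47.5 -45.5] 0.0 j6 -20 {'shelf': 84, 'upr': 115, 'rest': 129, 'hinge': 205, 'wheel': 188, 'bar': 123}
[-19.5  -3.7 -31.3 -56.8 -29.7] 0.0 j6 -39 {'shelf': 93, 'upr': 135, 'rest': 109, 'hinge': 191, 'wheel': 171, 'bar': 116}
```

Request:
move_arm --series '[{"grip":0,"xyz":[2,1,6],"angular":[0.042,-0.04,0.133]},{"grip":0,"xyz":[5,1,12],"angular":[0.084,-0.08,0.267]},{"grip":0,"xyz":[7,2,18],"angular":[0.126,-0.12,0.4]},{"grip":0,"xyz":[9,2,24],"angular":[0.168,-0.16,0.533]},{"grip":0,"xyz":[11,3,30],"angular":[0.21,-0.2,0.667]},{"grip":0,"xyz":[14,3,36],"angular":[0.25,-0.24,0.8]},{"grip":0,"xyz":[16,4,42],"angular":[0.294,-0.28,0.933]},{"grip":0,"xyz":[18,4,48],"angular":[0.335,-0.32,1.067]},{"grip":0,"xyz":[20,5,54],"angular":[0.377,-0.36,1.2]},{"grip":0,"xyz":[23,5,60],"angular":[0.419,-0.4,1.333]}]'

```text
time_s: 11.3
tcp_pos: [0.4408, -0.1232, 0.2362]
ee_rot: [[-0.691, -0.064, 0.72], [0.146, 0.963, 0.226], [-0.708, 0.261, -0.656]]
wrist_force: [-0.0, -0.1, -0.8]
gripper_width: 0.004
gripper_force: 0.0
```

```bash
python3 -c "
from nxt import *
nx(pin,F)"
```

```text
at [-219.9  -78.4  236.2] [-20.5  -3.3 -29.5 -55.  -34.5 -33.6] t 11.3 f [-0.  -0.1 -0.8]
move [  9.3   0.4 123.3] [ 0.044 -0.037  0.13 ]
[-18.9   1.3 -29.3 -60.8 -29.9] 0.0 j6 -30 {'shelf': 78, 'upr': 102, 'rest': 86, 'hinge': 164, 'wheel': 134, 'bar': 99}
[-18.3   6.2 -28.6 -68.2 -26.6] 0.0 j6 -25 {'shelf': 66, 'upr': 87, 'rest': 71, 'hinge': 128, 'wheel': 93, 'bar': 79}
[-18.5  11.3 -27.4 -76.8 -24.5] 0.0 j6 -18 {'shelf': 52, 'upr': 77, 'rest': 48, 'hinge': 96, 'wheel': 53, 'bar': 63}
```

Request:
move_arm --series '[{"grip":0,"xyz":[3,0,30],"angular":[0.02,-0.02,0.065]},{"grip":0,"xyz":[5,0,60],"angular":[0.044,-0.037,0.13]},{"grip":0,"xyz":[7,0,90],"angular":[0.044,-0.037,0.13]},{"grip":0,"xyz":[9,0,115],"angular":[0.044,-0.037,0.13]},{"grip":0,"xyz":[9,0,123],"angular":[0.044,-0.037,0.13]},{"grip":0,"xyz":[9,0,123],"angular":[0.044,-0.037,0.13]}]'

```text
time_s: 11.9
tcp_pos: [0.5231, -0.0945, 0.1481]
ee_rot: [[-0.667, 0.053, 0.743], [0.274, 0.945, 0.178], [-0.693, 0.322, -0.645]]
wrist_force: [0.4, 0.5, -0.2]
gripper_width: 0.008
gripper_force: 0.0
```

```bash
python3 - <<'E'
from nxt import *
nx(q1,F)
a=r.capture("side");b=r.capture("top")
cv2.imwrite("pics/d.png",np.hstack([crop(a,185,80,335,270,3),crop(b,200,110,340,300,3)]))
E
```

```text
at [-142.9  -37.5  148.1] [-18.5  11.4 -27.3 -76.4 -24.6 -18. ] t 11.9 f [ 0.4  0.5 -0.2]
move [-0.6  1.  89.8] [ 0.001 -0.003  0.003]
[-18.6  15.2 -25.8 -81.3 -24.2] 0.0 j6 -13 {'shelf': 40, 'upr': 69, 'rest': 39, 'hinge': 75, 'wheel': 24, 'bar': 55}
[-18.7  18.8 -24.2 -86.  -24.1] 0.0 j6 -7 {'shelf': 39, 'upr': 68, 'rest': 39, 'hinge': 55, 'wheel': 0, 'bar': 46}
[-18.7  22.4 -22.5 -90.5 -24. ] 0.0 j6 -3 {'shelf': 39, 'upr': 69, 'rest': 39, 'hinge': 35, 'wheel': 0, 'bar': 37}
```

View pics/d.png

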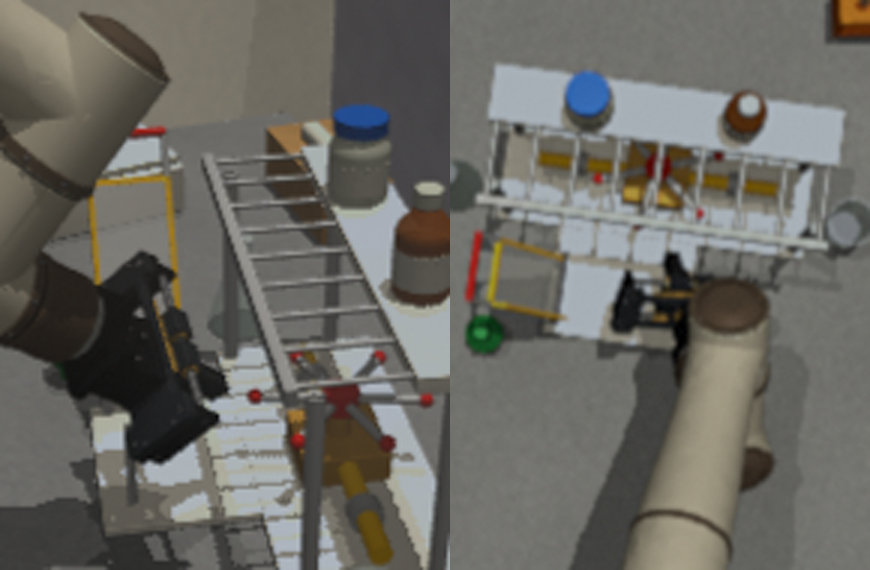

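```bash
cat > rows.py <<'E'
from nxt import *
def rows(wps):
    s=r.sense();R0=SR.T@s["ee_rot"];p0=toS(s["tcp_pos"])
    print("at",p0.round(1),"t",s["time_s"],"f",s["wrist_force"].round(1),"turn",Ro.from_matrix(R0.T@F).as_rotvec().round(3))
    print([[int(x) for x in (R0.T@(np.array(p)-p0)).round(0)] for p in wps])
def P(al,off,back=0,r_=75,z=91): return np.array([*Q(al,r_,off),z])-back*F[:,2]
E
python3 - <<'E'
from rows import *
i=P(12,31)
rows([P(12,31,60),P(12,31,30),P(12,31,10),i]+[P(a,18+max(0,13-4*k)) for k,a in enumerate([12,12,12,12,15,18,21,24,27,30,33])])
for a in(12,33,-27):print(clear(P(a,18),F))
E
```

```text
at [-143.3  -38.1  149.5] t 12.0 f [-0.1  0.8  0.3] turn [ 0.    -0.001  0.004]
[[0, -2, 29], [0, -2, 59], [0, -2, 79], [0, -2, 89], [0, -2, 89], [0, 1, 91], [0, 5, 93], [1, 8, 95], [1, 13, 96], [2, 17, 97], [2, 21, 99], [2, 24, 101], [2, 28, 102], [2, 32, 104], [2, 35, 106]]
{'shelf': 38, 'upr': 76, 'rest': 39, 'hinge': 29, 'wheel': 0, 'bar': 28}
{'shelf': 35, 'upr': 100, 'rest': 37, 'hinge': 18, 'wheel': 0, 'bar': 1}
{'shelf': 25, 'upr': 25, 'rest': 60, 'hinge': 72, 'wheel': 0, 'bar': 77}
```

Request:
move_arm --series '[{"grip":0,"xyz":[0,-2,29],"angular":[0,0,0]},{"grip":0,"xyz":[0,-2,50],"angular":[0,0,0]},{"grip":0,"xyz":[0,-2,65],"angular":[0,0,0]},{"grip":0,"xyz":[0,-2,80],"angular":[0,0,0]},{"grip":0,"xyz":[0,-2,89],"angular":[0,0,0]},{"grip":0,"xyz":[0,-2,89],"angular":[0,0,0]}]'

```text
time_s: 12.6
tcp_pos: [0.589, -0.0818, 0.0911]
ee_rot: [[-0.665, 0.055, 0.745], [0.275, 0.945, 0.176], [-0.694, 0.322, -0.644]]
wrist_force: [-0.8, -0.0, -0.0]
gripper_width: 0.007
gripper_force: 0.0
```

Request:
move_arm --series '[{"grip":0,"xyz":[0,3,2],"angular":[0,0,0]},{"grip":0,"xyz":[0,6,3],"angular":[0,0,0]},{"grip":0,"xyz":[0,9,5],"angular":[0,0,0]},{"grip":0,"xyz":[1,12,6],"angular":[0,0,0]},{"grip":0,"xyz":[1,15,7],"angular":[0,0,0]}]'

```text
time_s: 13.1
tcp_pos: [0.5943, -0.0675, 0.0911]
ee_rot: [[-0.664, 0.058, 0.746], [0.275, 0.946, 0.172], [-0.695, 0.319, -0.644]]
wrist_force: [-1.6, -5.4, 1.1]
gripper_width: 0.006
gripper_force: 2.5
```

The push force is about 5 N, as expected. Continuing to about 33°.

Request:
move_arm --series '[{"grip":0,"xyz":[0,3,1],"angular":[0,0,0]},{"grip":0,"xyz":[0,6,3],"angular":[0,0,0]},{"grip":0,"xyz":[0,9,4],"angular":[0,0,0]},{"grip":0,"xyz":[1,12,5],"angular":[0,0,0]},{"grip":0,"xyz":[1,15,7],"angular":[0,0,0]},{"grip":0,"xyz":[1,18,8],"angular":[0,0,0]},{"grip":0,"xyz":[1,21,10],"angular":[0,0,0]},{"grip":0,"xyz":[1,21,10],"angular":[0,0,0]}]'

```text
time_s: 13.9
tcp_pos: [0.602, -0.0452, 0.0899]
ee_rot: [[-0.665, 0.057, 0.745], [0.275, 0.946, 0.173], [-0.694, 0.32, -0.645]]
wrist_force: [-1.8, -3.8, -0.4]
gripper_width: 0.003
gripper_force: 1.8
```

```bash
cat > val.py <<'E'
from rows import *
def balls(show=None):
    a=r.capture("side");k,l,st,ce=cv2.connectedComponentsWithStats(red(a["img"]));o=[]
    for j in range(1,k):
        w=toS(ray(a,ce[j],.085));rr=np.hypot(w[0],w[1])
        if 74<rr<96:
            al=np.degrees(np.arctan2(w[1],-w[0]));o.append((round(al,1),round(rr),round(al%60,1)))
        elif 675<rr<705 or False: pass
    b=[ce[j].round(1) for j in range(1,k) if ce[j][1]<140 and 200<ce[j][0]<250]
    print("balls (alpha,r,mod60)",o,"bar",b)
E
python3 -c "
from val import *
balls()
rows([P(-27,31,80)])"
```

```text
balls (alpha,r,mod60) [(np.float64(43.4), 84, np.float64(43.4)), (np.float64(-139.6), 84, np.float64(40.4)), (np.float64(-78.4), 80, np.float64(41.6))] bar []
at [-72.4  23.2  90. ] t 13.95 f [-1.2 -5.1 -0.1] turn [-0.003 -0.001  0.002]
[[-29, -82, -91]]
```

Request:
move_arm --series '[{"grip":0,"xyz":[0,-3,-10],"angular":[0,0,0]},{"grip":0,"xyz":[0,-3,-45],"angular":[0,0,0]},{"grip":0,"xyz":[0,-3,-85],"angular":[0,0,0]},{"grip":0,"xyz":[-10,-35,-90],"angular":[0,0,0]},{"grip":0,"xyz":[-26,-70,-95],"angular":[0,0,0]},{"grip":0,"xyz":[-28,-82,-95],"angular":[0,0,0]},{"grip":0,"xyz":[-28,-82,-95],"angular":[0,0,0]}]'

```text
time_s: 14.65
tcp_pos: [0.5453, -0.1468, 0.1446]
ee_rot: [[-0.665, 0.056, 0.745], [0.277, 0.945, 0.176], [-0.694, 0.323, -0.643]]
wrist_force: [0.1, -0.3, -0.4]
gripper_width: 0.002
gripper_force: 0.0
```

```bash
python3 -c "
from val import *
balls()
rows([P(-18.5,38,40),P(-18.5,38,0)])
rows([P(a,o) for a,o in((-18.5,30),(-10,28),(0,28),(10,28),(20,29),(30,30),(38,30))])
print(clear(P(-18.5,38),F))"
```

```text
balls (alpha,r,mod60) [(np.float64(40.9), 86, np.float64(40.9)), (np.float64(-139.6), 84, np.float64(40.4)), (np.float64(-20.6), 81, np.float64(39.4)), (np.float64(-78.4), 80, np.float64(41.6))] bar []
at [-113.4  -84.9  144.2] t 14.7 f [-0.7 -0.1  0.1] turn [ 0.    -0.001 -0.   ]
[[3, 2, 40], [3, 2, 80]]
at [-113.4  -84.9  144.2] t 14.7 f [-0.7 -0.1  0.1] turn [ 0.    -0.001 -0.   ]
[[6, 9, 80], [14, 21, 79], [20, 33, 78], [25, 46, 79], [28, 58, 82], [30, 71, 86], [30, 81, 91]]
{'shelf': 26, 'upr': 16, 'rest': 61, 'hinge': 81, 'wheel': 0, 'bar': 87}
```

Request:
move_arm --series '[{"grip":0,"xyz":[3,2,25],"angular":[0,0,0]},{"grip":0,"xyz":[3,2,45],"angular":[0,0,0]},{"grip":0,"xyz":[3,2,60],"angular":[0,0,0]},{"grip":0,"xyz":[3,2,73],"angular":[0,0,0]},{"grip":0,"xyz":[3,2,80],"angular":[0,0,0]},{"grip":0,"xyz":[5,6,80],"angular":[0,0,0]},{"grip":0,"xyz":[6,9,80],"angular":[0,0,0]}]'

```text
time_s: 15.4
tcp_pos: [0.6011, -0.1212, 0.0916]
ee_rot: [[-0.665, 0.055, 0.745], [0.276, 0.945, 0.176], [-0.694, 0.322, -0.644]]
wrist_force: [0.1, -0.7, -0.8]
gripper_width: 0.006
gripper_force: 0.0
```

Request:
move_arm --series '[{"grip":0,"xyz":[3,4,0],"angular":[0,0,0]},{"grip":0,"xyz":[6,8,0],"angular":[0,0,0]},{"grip":0,"xyz":[8,12,-1],"angular":[0,0,0]},{"grip":0,"xyz":[10,16,-1],"angular":[0,0,0]},{"grip":0,"xyz":[12,20,-2],"angular":[0,0,0]},{"grip":0,"xyz":[14,24,-2],"angular":[0,0,0]}]'

```text
time_s: 16.0
tcp_pos: [0.593, -0.096, 0.0918]
ee_rot: [[-0.663, 0.056, 0.746], [0.276, 0.945, 0.175], [-0.696, 0.321, -0.642]]
wrist_force: [4.2, -4.4, 2.3]
gripper_width: 0.001
gripper_force: 2.0
```

Request:
move_arm --series '[{"grip":0,"xyz":[2,4,0],"angular":[0,0,0]},{"grip":0,"xyz":[4,8,1],"angular":[0,0,0]},{"grip":0,"xyz":[5,13,1],"angular":[0,0,0]},{"grip":0,"xyz":[6,17,2],"angular":[0,0,0]},{"grip":0,"xyz":[7,21,3],"angular":[0,0,0]},{"grip":0,"xyz":[8,25,4],"angular":[0,0,0]}]'

```text
time_s: 16.6
tcp_pos: [0.5903, -0.0698, 0.0897]
ee_rot: [[-0.666, 0.058, 0.743], [0.276, 0.946, 0.173], [-0.693, 0.32, -0.646]]
wrist_force: [1.8, -4.7, -2.2]
gripper_width: 0.004
gripper_force: 2.4
```

```bash
python3 -c "
from val import *
balls()
rows([P(a,o) for a,o in((20,29),(25,29),(30,30),(38,30))])"
```

```text
balls (alpha,r,mod60) [(np.float64(71.5), 84, np.float64(11.5)), (np.float64(133.9), 88, np.float64(13.9)), (np.float64(-165.4), 85, np.float64(14.6)), (np.float64(-44.4), 84, np.float64(15.6))] bar []
at [-80.5  -2.2  89.6] t 16.65 f [ 1.1 -5.4 -2. ] turn [-0.003 -0.003  0.001]
[[-1, 1, -1], [0, 8, 1], [1, 13, 3], [1, 24, 8]]
```

Request:
move_arm --series '[{"grip":0,"xyz":[0,4,0],"angular":[0,0,0]},{"grip":0,"xyz":[0,8,1],"angular":[0,0,0]},{"grip":0,"xyz":[1,13,3],"angular":[0,0,0]},{"grip":0,"xyz":[1,17,5],"angular":[0,0,0]},{"grip":0,"xyz":[1,21,7],"angular":[0,0,0]},{"grip":0,"xyz":[1,25,9],"angular":[0,0,0]},{"grip":0,"xyz":[1,25,9],"angular":[0,0,0]}]'

```text
time_s: 17.35
tcp_pos: [0.597, -0.043, 0.091]
ee_rot: [[-0.667, 0.056, 0.743], [0.275, 0.945, 0.177], [-0.692, 0.322, -0.646]]
wrist_force: [-1.1, -3.8, -0.4]
gripper_width: 0.006
gripper_force: 1.6
```

```bash
python3 -c "
from val import *
balls()
rows([P(-22,38,85)])"
```

```text
balls (alpha,r,mod60) [(np.float64(41.5), 86, np.float64(41.5)), (np.float64(-141.1), 85, np.float64(38.9)), (np.float64(-79.9), 81, np.float64(40.1))] bar []
at [-77.6  24.4  91.1] t 17.4 f [-2.  -2.  -1.5] turn [-0.001 -0.004  0.002]
[[-30, -85, -94]]
```

Request:
move_arm --series '[{"grip":0,"xyz":[0,-3,-10],"angular":[0,0,0]},{"grip":0,"xyz":[0,-3,-45],"angular":[0,0,0]},{"grip":0,"xyz":[0,-3,-85],"angular":[0,0,0]},{"grip":0,"xyz":[-10,-35,-90],"angular":[0,0,0]},{"grip":0,"xyz":[-26,-70,-94],"angular":[0,0,0]},{"grip":0,"xyz":[-29,-84,-94],"angular":[0,0,0]},{"grip":0,"xyz":[-29,-84,-94],"angular":[0,0,0]}]'

```text
time_s: 18.1
tcp_pos: [0.543, -0.1485, 0.1465]
ee_rot: [[-0.664, 0.055, 0.745], [0.276, 0.945, 0.176], [-0.694, 0.323, -0.643]]
wrist_force: [0.1, 1.2, -0.5]
gripper_width: 0.006
gripper_force: 0.0
```

```bash
python3 -c "
from val import *
balls()
rows([P(-20,38,40),P(-20,38,0),P(-20,30)])
rows([P(a,o) for a,o in((-20,38),(-20,30),(-10,28),(0,28),(5,28),(10,28),(15,29))])"
```

```text
balls (alpha,r,mod60) [(np.float64(39.3), 85, np.float64(39.3)), (np.float64(-141.1), 85, np.float64(38.9)), (np.float64(-79.9), 81, np.float64(40.1))] bar []
at [-115.5  -86.8  146.2] t 18.15 f [-0.8  1.2 -0.1] turn [ 0.001 -0.001  0.   ]
[[2, 1, 44], [2, 1, 84], [5, 8, 84]]
at [-115.5  -86.8  146.2] t 18.15 f [-0.8  1.2 -0.1] turn [ 0.001 -0.001  0.   ]
[[2, 1, 84], [5, 8, 84], [14, 22, 82], [20, 34, 81], [23, 40, 82], [25, 47, 82], [27, 53, 83]]
```

Request:
move_arm --series '[{"grip":0,"xyz":[2,1,25],"angular":[0,0,0]},{"grip":0,"xyz":[2,1,45],"angular":[0,0,0]},{"grip":0,"xyz":[2,1,60],"angular":[0,0,0]},{"grip":0,"xyz":[2,1,75],"angular":[0,0,0]},{"grip":0,"xyz":[2,1,84],"angular":[0,0,0]},{"grip":0,"xyz":[5,6,84],"angular":[0,0,0]},{"grip":0,"xyz":[7,10,84],"angular":[0,0,0]},{"grip":0,"xyz":[9,14,83],"angular":[0,0,0]},{"grip":0,"xyz":[12,18,83],"angular":[0,0,0]},{"grip":0,"xyz":[14,22,82],"angular":[0,0,0]}]'

```text
time_s: 19.15
tcp_pos: [0.5968, -0.1093, 0.0915]
ee_rot: [[-0.663, 0.056, 0.746], [0.275, 0.946, 0.173], [-0.696, 0.32, -0.643]]
wrist_force: [3.2, -2.7, 0.1]
gripper_width: 0.006
gripper_force: 1.6
```

Request:
move_arm --series '[{"grip":0,"xyz":[2,4,0],"angular":[0,0,0]},{"grip":0,"xyz":[4,8,-1],"angular":[0,0,0]},{"grip":0,"xyz":[6,12,-1],"angular":[0,0,0]},{"grip":0,"xyz":[8,15,0],"angular":[0,0,0]},{"grip":0,"xyz":[9,18,0],"angular":[0,0,0]},{"grip":0,"xyz":[10,21,0],"angular":[0,0,0]},{"grip":0,"xyz":[10,21,0],"angular":[0,0,0]}]'

```text
time_s: 19.85
tcp_pos: [0.5898, -0.0853, 0.0896]
ee_rot: [[-0.666, 0.055, 0.744], [0.275, 0.945, 0.177], [-0.693, 0.322, -0.645]]
wrist_force: [2.2, -2.6, 0.1]
gripper_width: 0.006
gripper_force: 1.0
```

```bash
python3 -c "
from val import *
balls()
rows([P(a,o) for a,o in((5,28),(10,28),(15,29),(18,29))])"
```

```text
balls (alpha,r,mod60) [] bar []
at [-78.3 -18.3  89.6] t 19.9 f [ 1.6 -2.  -0.9] turn [-0.    -0.003  0.001]
[[-2, -2, -1], [0, 4, 0], [2, 10, 1], [3, 14, 2]]
```

```bash
python3 - <<'E'
from val import *
a=r.capture("side");i=a["img"].astype(int)
m=((i[...,0]>70)&(i[...,1]<0.5*i[...,0])&(i[...,2]<0.5*i[...,0])).astype(np.uint8)
k,l,st,ce=cv2.connectedComponentsWithStats(m)
for j in range(1,k):
    w=toS(ray(a,ce[j],.085))
    if 200<ce[j][0]<345 and 100<ce[j][1]<260: print(ce[j].round(1),st[j][4],w.round(0)[:2],np.hypot(*w[:2]).round(0),np.degrees(np.arctan2(w[1],-w[0])).round(1))
cv2.imwrite("pics/e.png",crop(a,185,80,345,270,3))
E
```

```text
[306.3 196.7] 3 [45. 75.] 87.0 121.0
[281. 199.] 1 [-36.  76.] 84.0 64.8
[298.5 212.1] 65 [ 1. -2.] 2.0 -115.6
[318.3 225.5] 14 [ 40. -75.] 85.0 -118.1
```

View pics/e.png

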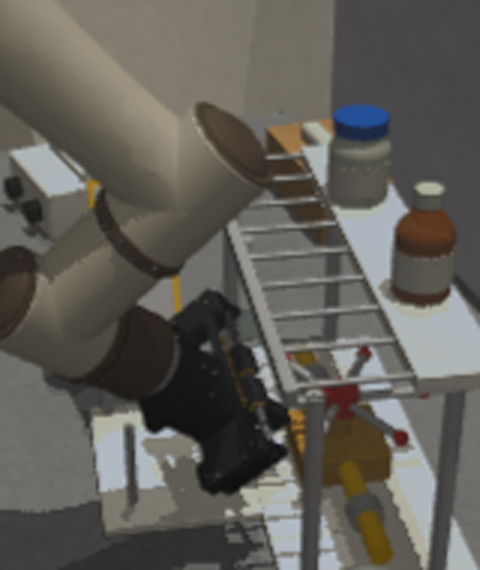

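The valve is about 15° short of its stop: the ball at -118° puts the wheel near 2°. Now slow steps while watching the force.

Request:
move_arm --series '[{"grip":0,"xyz":[1,3,0],"angular":[0,0,0]},{"grip":0,"xyz":[1,6,0],"angular":[0,0,0]},{"grip":0,"xyz":[2,9,1],"angular":[0,0,0]},{"grip":0,"xyz":[2,11,1],"angular":[0,0,0]},{"grip":0,"xyz":[3,13,2],"angular":[0,0,0]},{"grip":0,"xyz":[3,15,2],"angular":[0,0,0]},{"grip":0,"xyz":[3,15,2],"angular":[0,0,0]}]'

```text
time_s: 20.65
tcp_pos: [0.5906, -0.0708, 0.0914]
ee_rot: [[-0.666, 0.056, 0.744], [0.275, 0.945, 0.175], [-0.694, 0.321, -0.645]]
wrist_force: [0.1, -4.8, -3.5]
gripper_width: 0.003
gripper_force: 2.1
```

Request:
move_arm --series '[{"grip":0,"xyz":[0,1,0],"angular":[0,0,0]},{"grip":0,"xyz":[0,2,0],"angular":[0,0,0]},{"grip":0,"xyz":[0,2,0],"angular":[0,0,0]}]'

```text
time_s: 20.95
tcp_pos: [0.5908, -0.0686, 0.0922]
ee_rot: [[-0.665, 0.055, 0.744], [0.275, 0.945, 0.176], [-0.694, 0.322, -0.644]]
wrist_force: [-1.3, -4.8, -2.5]
gripper_width: 0.008
gripper_force: 2.0
```

```bash
sed -i 's/red(a\["img"\])/((lambda i:((i[...,0]>65)\&(i[...,1]<0.5*i[...,0])\&(i[...,2]<0.5*i[...,0])).astype(np.uint8))(a["img"].astype(int)))/' val.py; python3 -c "
from val import *
balls();rows([P(20,29)])"
```

```text
balls (alpha,r,mod60) [(np.float64(73.3), 83, np.float64(13.3)), (np.float64(136.3), 87, np.float64(16.3)), (np.float64(-163.7), 85, np.float64(16.3)), (np.float64(-43.8), 85, np.float64(16.2)), (np.float64(-102.3), 86, np.float64(17.7))] bar []
at [-79.9  -1.7  92.2] t 21.0 f [-1.1 -4.6 -2.4] turn [-0.001 -0.002  0.002]
[[1, 0, 0]]
```

Request:
move_arm --series '[{"grip":0,"xyz":[0,1,0],"angular":[0,0,0]},{"grip":0,"xyz":[0,2,1],"angular":[0,0,0]},{"grip":0,"xyz":[0,2,1],"angular":[0,0,0]}]'

```text
time_s: 21.3
tcp_pos: [0.5915, -0.067, 0.0923]
ee_rot: [[-0.665, 0.056, 0.744], [0.275, 0.945, 0.175], [-0.694, 0.321, -0.644]]
wrist_force: [-4.3, -5.4, -0.5]
gripper_width: 0.005
gripper_force: 3.5
```

Request:
move_arm --series '[{"grip":0,"xyz":[0,1,0],"angular":[0,0,0]},{"grip":0,"xyz":[0,1,0],"angular":[0,0,0]}]'

```text
time_s: 21.5
tcp_pos: [0.5914, -0.0669, 0.0924]
ee_rot: [[-0.665, 0.058, 0.744], [0.275, 0.946, 0.173], [-0.694, 0.32, -0.645]]
wrist_force: [-4.0, -7.8, -0.8]
gripper_width: 0.007
gripper_force: 4.1
```

Request:
move_arm --series '[{"grip":0,"xyz":[0,1,0],"angular":[0,0,0]},{"grip":0,"xyz":[0,1,0],"angular":[0,0,0]}]'

```text
time_s: 21.7
tcp_pos: [0.5914, -0.0667, 0.0925]
ee_rot: [[-0.665, 0.059, 0.744], [0.275, 0.946, 0.171], [-0.694, 0.318, -0.646]]
wrist_force: [-3.3, -8.8, -1.1]
gripper_width: 0.004
gripper_force: 4.7
```

```bash
python3 -c "
from val import *
balls();rows([P(20,29)])"
```

```text
balls (alpha,r,mod60) [(np.float64(73.0), 81, np.float64(13.0)), (np.float64(137.7), 86, np.float64(17.7)), (np.float64(-161.1), 84, np.float64(18.9)), (np.float64(-42.0), 84, np.float64(18.0)), (np.float64(-100.8), 86, np.float64(19.2))] bar []
at [-79.6   0.3  92.5] t 21.75 f [-3.  -9.  -0.6] turn [-0.006 -0.001  0.002]
[[1, -2, 0]]
```

The force now rises with almost no motion and the wheel reads about 18° (17.5° expected), so it is at its stop. Backing off and out.

Request:
move_arm --series '[{"grip":0,"xyz":[0,-4,0],"angular":[0,0,0]},{"grip":0,"xyz":[0,-8,-3],"angular":[0,0,0]},{"grip":0,"xyz":[0,-8,-45],"angular":[0,0,0]},{"grip":0,"xyz":[0,-8,-90],"angular":[0,0,0]},{"grip":0,"xyz":[0,-8,-135],"angular":[0,0,0]},{"grip":0,"xyz":[0,-8,-180],"angular":[0,0,0]},{"grip":0,"xyz":[0,-8,-200],"angular":[0,0,0]},{"grip":0,"xyz":[0,-8,-200],"angular":[0,0,0]},{"grip":0,"xyz":[0,-8,-200],"angular":[0,0,0]}]'

```text
time_s: 22.65
tcp_pos: [0.4428, -0.1062, 0.2198]
ee_rot: [[-0.665, 0.053, 0.745], [0.275, 0.945, 0.178], [-0.695, 0.324, -0.642]]
wrist_force: [1.0, 0.6, 0.2]
gripper_width: 0.007
gripper_force: 0.0
```

```bash
python3 - <<'E'
from val import *
balls();rows([P(20,29)])
a=r.capture("side");b=r.capture("top")
cv2.imwrite("pics/f.png",np.hstack([crop(a,185,80,335,270,2.7),crop(b,185,110,340,300,2.7)]))
E
```

```text
balls (alpha,r,mod60) [(np.float64(73.3), 83, np.float64(13.3)), (np.float64(137.7), 86, np.float64(17.7)), (np.float64(18.3), 85, np.float64(18.3)), (np.float64(-161.1), 84, np.float64(18.9)), (np.float64(-42.2), 84, np.float64(17.8)), (np.float64(-100.9), 86, np.float64(19.1))] bar [array([226., 124.])]
at [-220.2  -61.5  219.1] t 22.7 f [ 0.4 -0.9 -0.6] turn [ 0.001 -0.002  0.001]
[[1, 3, 199]]
```

View pics/f.png

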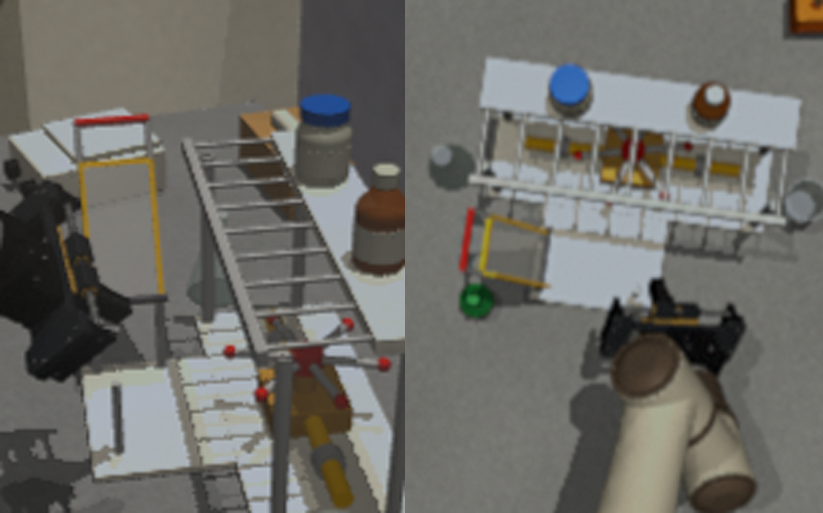

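The guard is open, with its bar at (112,120) in the left panel. The wheel is at its stop at about 18°, the bottles haven't moved, and the arm is clear of everything. Handing in.

```bash
python3 -c "
from station import r
print(r.finish_job())"
```

```text
the job is handed in; nothing more can be done
None
```

The guard stands open on its own, the valve is turned clockwise to its stop, and nothing else looks moved. The job is handed in at about 23 s with the arm clear; no verdict came back.

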